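# Unhook the vial carrier, load the blue-capped vial, seat it in the dry block

### The arm

A 6-joint arm with a two-finger parallel gripper is mounted at the origin on the work surface; the furniture and walls round the work are solid. World frame = base frame: x ahead of the robot, y to its left, z up, the work surface at z = 0. Lengths are in mm, angles in rad, forces in N, time in s.
With the tool pointing down it reaches from about 150 to 775 mm from the base axis. Payload 6.1 kg.
Tool frame: the origin (TCP) lies midway between the tips of the shut fingers; the grasp point (between the pads) lies 19 mm behind it; z points along the fingers, y is the direction in which the jaws open and shut (so a half turn about z gives the same grasp; the last joint's range is limited). The gripper opens to 85 mm and grips with 20 to 120 N. Pads are 22 mm wide; open, the fingers measure 114 mm over their backs; the gripper's body (76 mm by 85 mm) begins 54 mm behind the grasp point. The pads swing forward as they close: fully open they stand 13 mm farther back than shut.
Start: joints at [1.24, 0.126, -0.04, 1.405, 0, 1.571], TCP at [170.513, 496.521, 231.295] pointing down, gripper open.
Joint ranges: [-2.72, 2.72], [-0.95, 1.95], [-1.27, 1.35], [-1.78, 2.02], [-1.46, 1.47], [-3.14, 3.14]. Speed limits (rad/s): [2.39, 2.39, 3.01, 3.14, 3.14, 3.14].

### API

Orientations are given as a unit quaternion [w, x, y, z].
In Python, from rig import * gives the robot as it stands.
- The arm moves only by the tool play_rows, never from a script. Its argument "plan" is a list that holds one entry, the list of rows, each a list of 7 numbers: the turn, a rotation vector about the tool's x, y, z in units of 10 degrees (1.0 is 10 degrees), then the shift along the tool's x, y, z in units of 25 mm (1.0 is 25 mm), then the opening, from 0 (shut) to 1 (fully open). In form: [[[wx, wy, wz, tx, ty, tz, gripper], ...]]. A call has 1 to 12 rows; each row is the pose to reach, as a shift and turn from the pose commanded when the call began, along the tool's axes at that moment; what a row does not reach only later rows make up. A row lasts 1/8 s, in which the tool goes at most 62.5 mm and 10.7 degrees, less where a joint would pass 70% of its speed; a pose out of reach is approached as far as the arm can. A call with a gripper value outside its range is refused whole. The fingers move at their own pace and stop on an object; the grip force is fixed at half the most. Time passes only in rows, so rows that repeat a pose let the fingers close. It gives the time, the measured TCP pose, the force and the opening at its end, in the units of the state.
- sense(): the state, without advancing time (a new reading comes with each control period).
- capture(name): name is "scene" or "top" or "wrist"; returns a dict with "pixels" (400x640x3 uint8, red, green, blue), "vertical_fov" (degrees; the focal length in pixels is half the picture's height over the tangent of half this angle, whatever the lens; pixels are square), "cx", "cy" (the principal point, pixels), "R" (3x3) and "t" (3): a world point X has camera coordinates R X + t. Camera axes: x right, y down, z forward; pixel columns grow to the right and rows downward; lengths in mm; the calibration is good to about 2 mm. A picture is of the moment at which its call begins. There is no depth.
- hand_in(): hands the job in, once; it reports no verdict.
Trained networks look in a picture, given as the dict that the camera call returned (one of the last four; its "shot" number tells which), for a name from the list of things; names that differ only in an ending like _2 or _b are one class to them, and where a whole thing is asked for, a point or a joint stands for the part that bears it (a point fixed in the world has none). Each returns a list of dicts, best first, with "score" (0 to 1); they miss things now and then, are a little off and sometimes report something else, mostly with a low value. They report only what shows in the picture. A call takes as long as a camera call.
- find_in(picture, thing): "xy" ([column, row] as shares, 0 to 1, of the picture: columns of its width, rows of its height, amid what is visible of it).
The state is a dict: "t": time; "joints": joint angles; "qvel": joint speeds; "tau": joint torques, N m; "eef_pos": TCP position; "eef_rot": TCP orientation; "ft_force": force on the tool from outside, world axes, zero at the start; "moment": the same for the moment, N m; "grip_width": finger opening in mm.
Only numpy, scipy, OpenCV 4.12 (cv2) and the standard library are available. Lean on these libraries where they do the work, as an engineer would, in place of code of your own. Each camera call takes 0.05 s, during which the arm holds its last target.

### The job

Lift the vial carrier up and off the hook of the drip stand and stand it upright on the open worktop, letting go of it. There, put the blue-capped vial all the way down into either of its two pockets; then lower the loaded carrier, upright, fully home into the well of the dry-block unit. Do not drop or tip the carrier, and leave the white-capped vials, the cup and the dish standing where they are.

Things in the scene. Friction and masses are not known exactly. Their poses are not given: they have to be found in the camera images.
- carrier: Vial carrier, loose, about 0.18 kg: grey block 100 x 40 x 36 mm (x, y, z), two round pockets in its top, 21 mm wide, 28 mm deep, 28 mm either side of its middle along x; a handle with an orange grip plate over the middle, 90 mm high in all. Origin: centre of its underside; z up. At the start it hangs with x pointing along the hook from tip to post.
- pocket_front (a point): Centre of the floor of the carrier's pocket at x = -28 mm, 8 mm above the carrier's underside; axes as the carrier's. Empty at the start.
- pocket_rear (a point): Centre of the floor of the carrier's pocket at x = +28 mm, 8 mm above the carrier's underside; axes as the carrier's. Empty at the start.
- grip_plate (a point): Centre of the orange grip plate, 81 mm above the carrier's underside: 8 mm thick (x), 36 mm wide (y), 18 mm high. Two steel legs, 8 x 5 mm, at y = +-15.5 mm join it to the block. The window between them, 26 mm wide and 36 mm high, opens along x; at the start the hook passes through it and the plate's lower edge rests on the hook.
- drip_stand: Drip stand, fixed: a steel tray foot 170 x 70 mm, 12 mm high (x from -140 to +30 mm), with a 200 mm post of 12 mm diameter at its origin and a hook of 8 mm rod that runs from the post toward -x. Origin: foot of the post, on the worktop; z up. The worktop to its right (-y), before the cup and behind the dish, is open, about 150 x 150 mm round x = 0.545, y = -0.235.
- hook (a point): Lowest part of the hook's upper side, where the carrier hangs, 85 mm before the post, 170 mm above the worktop; axes as the stand's. From here the tip turns up: it ends 21 mm farther toward -x and 12 mm higher. The carrier must rise 13 to 26 mm and then move toward -x to come off.
- dry_block: Dry-block unit, fixed: aluminium block 170 x 110 mm (x, y), 62 mm high, with a white control nose in front (to x = -120 mm). In its top an oblong well 110 x 50 mm (x, y), 47 mm deep, its mouth bevelled by 4 mm; 5 mm play on every side of the carrier, which fits either way round. Origin: centre of the block on the worktop; z up.
- well_floor (a point): Centre of the floor of the well, 15 mm above the worktop; axes as the dry block's.
- blue_vial: The vial with the blue cap, 12 g. Screw vial, 17 mm in diameter, 52 mm high, its cap the top 11 mm, standing loose on the worktop at the start. Origin: centre of its underside, z along its axis.
- white_vial_a: A vial with a white cap; to be left alone. Screw vial, 17 mm in diameter, 52 mm high, its cap the top 11 mm, standing loose on the worktop at the start. Origin: centre of its underside, z along its axis.
- white_vial_b: Another vial with a white cap; to be left alone. Screw vial, 17 mm in diameter, 52 mm high, its cap the top 11 mm, standing loose on the worktop at the start. Origin: centre of its underside, z along its axis.
- cup: Lilac sample cup with dark rim, 49 mm wide, 64 mm high; to be left alone. Origin: centre of its underside.
- dish: Glass petri dish, 60 mm wide, 13 mm high; to be left alone. Origin: centre of its underside.

How it is judged:
By the outcome, as a careful person would: the job done as asked, in the order asked, and still so for the second after the job is handed in, with the robot touching nothing.
It also fails if it takes over 72 s, if anything falls off the work surface, if the arm or the gripper's body presses on something with over 40 N, if the wrist force passes 120 N, or if a joint passes its speed limit or range.

## Working session

There is one attempt and no reset: what is moved stays moved. The work goes in short steps, Python scripts to look and compute and a tool call to move; the robot and the scene stay as the last step left them, time stands still between calls to the robot, and variables do not carry over. Pictures are saved under pics/ and viewed, and the job is handed in when it is done.

Besides the shell and the picture viewer there is one more tool, called after "Request:" as name(argument=value, ...) on one line, values as JSON. play_rows: Moves the arm, as the interface text tells. Its arguments: {"type":"object","properties":{"plan":{"type":"array"}},"required":["plan"]}

```bash
ls; mkdir -p pics
cat > h.py <<'E'
from rig import *
import numpy as np, cv2
def cap(n,f=None):
    p=capture(n)
    if f: cv2.imwrite('pics/'+f,cv2.cvtColor(np.asarray(p["pixels"],dtype=np.uint8),cv2.COLOR_RGB2BGR))
    return p
def F(p): return 200/np.tan(np.radians(p["vertical_fov"])/2)
def ray(p,u,v):
    R=np.array(p["R"]);t=np.array(p["t"]);d=R.T@np.array([(u-p["cx"])/F(p),(v-p["cy"])/F(p),1]);return -R.T@t,d/np.linalg.norm(d)
def onz(p,u,v,z):
    o,d=ray(p,u,v);return o+d*(z-o[2])/d[2]
def tri(obs):
    A=np.zeros((3,3));b=np.zeros(3)
    for p,u,v in obs:
        o,d=ray(p,u,v);M=np.eye(3)-np.outer(d,d);A+=M;b+=M@o
    X=np.linalg.solve(A,b);return X,[np.linalg.norm((np.eye(3)-np.outer(d,d))@(X-o)) for o,d in [ray(*q) for q in obs]]
def proj(p,X):
    c=np.array(p["R"])@np.array(X)+np.array(p["t"]);return F(p)*c[0]/c[2]+p["cx"],F(p)*c[1]/c[2]+p["cy"]
E
python3 - <<'E'
from h import *
print(sense())
for n in ["scene","top"]:
    p=cap(n,n+"1.png");print(n,p["vertical_fov"],p["cx"],p["cy"],(-np.array(p["R"]).T@np.array(p["t"])).round())
    for th in ["carrier","pocket_front","grip_plate","drip_stand","hook","dry_block","blue_vial","white_vial_a","cup","dish","well_floor"]:
        try: print(th,[(round(q["xy"][0]*640),round(q["xy"][1]*400),round(q["score"],2)) for q in find_in(p,th)][:4])
        except Exception as e: print(th,e)
E
```

```text
pics
{'t': 0.0, 'joints': array([ 1.24001112e+00,  1.26367121e-01, -4.05918787e-02,  1.40536868e+00,
        9.50779154e-06,  1.57076787e+00]), 'qvel': array([ 4.67642359e-05,  7.00436018e-04, -1.42480815e-03, -1.42967262e-03,
       -8.93402829e-04, -1.32562293e-03]), 'tau': array([ 1.05023904e-03, -4.35917366e+01,  3.52920985e+01,  1.72843487e-02,
        2.23912059e-05, -6.35697276e-06]), 'eef_pos': array([170.38375153, 496.17215124, 230.54258748]), 'eef_rot': array([-1.30760500e-04,  1.64625509e-01,  9.86355846e-01, -7.54443861e-04]), 'ft_force': array([0.30815237, 0.35693938, 0.74431881]), 'moment': array([-0.01326006,  0.04888747,  0.00684451]), 'grip_width': 85.25395798904701}
scene 56.01381501429973 316.7663261606815 199.57127015870765 [-66. 388. 522.]
carrier [(424, 241, 0.58)]
pocket_front [(293, 194, 0.93)]
grip_plate [(292, 192, 0.7)]
drip_stand [(283, 223, 0.73)]
hook [(282, 225, 0.78)]
dry_block [(247, 259, 0.88)]
blue_vial [(287, 291, 0.61), (298, 192, 0.45)]
white_vial_a [(325, 279, 0.73), (257, 310, 0.72)]
cup [(372, 205, 0.66)]
dish [(422, 241, 0.67)]
well_floor []
top 46.9186579342386 314.768526808218 195.16428472424872 [ 370.  -81. 1067.]
carrier [(310, 156, 0.57)]
pocket_front [(310, 156, 0.74)]
grip_plate [(308, 153, 0.68)]
drip_stand [(311, 149, 0.55), (414, 181, 0.55)]
hook [(310, 150, 0.66), (310, 156, 0.3)]
dry_block [(231, 198, 0.89)]
blue_vial [(239, 260, 0.48)]
white_vial_a [(209, 263, 0.63), (282, 262, 0.4), (308, 155, 0.17)]
cup [(412, 181, 0.79)]
dish [(417, 267, 0.59)]
well_floor [(236, 199, 0.95)]
```

View pics/scene1.png

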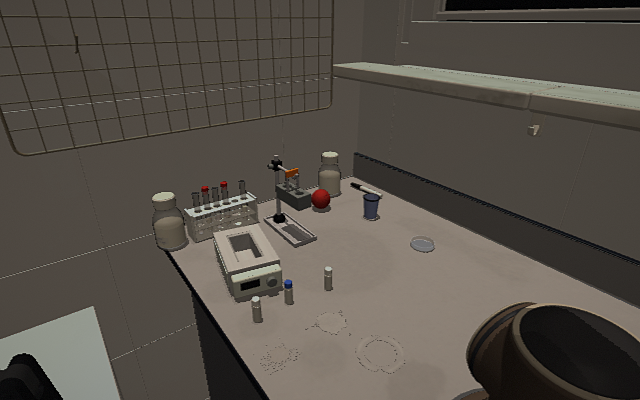

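View pics/top1.png

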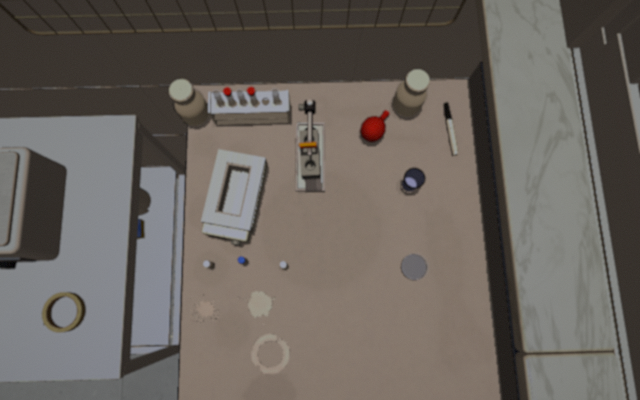

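Run:
```python
from h import *
p=cap("top");print(np.array(p["R"]).round(3))
for f,b,(x0,x1,y0,y1) in [("top1.png","topc",(180,460,90,300))]:
    im=cv2.imread("pics/"+f)[y0:y1,x0:x1];cv2.imwrite("pics/topc.png",cv2.resize(im,(784,588),interpolation=cv2.INTER_CUBIC))
im=cv2.imread("pics/scene1.png")[120:330,190:470];cv2.imwrite("pics/scenec.png",cv2.resize(im,(784,588),interpolation=cv2.INTER_CUBIC))
```

```text
[[-0.026 -1.     0.001]
 [-0.977  0.025 -0.214]
 [ 0.214 -0.007 -0.977]]
```

View pics/topc.png

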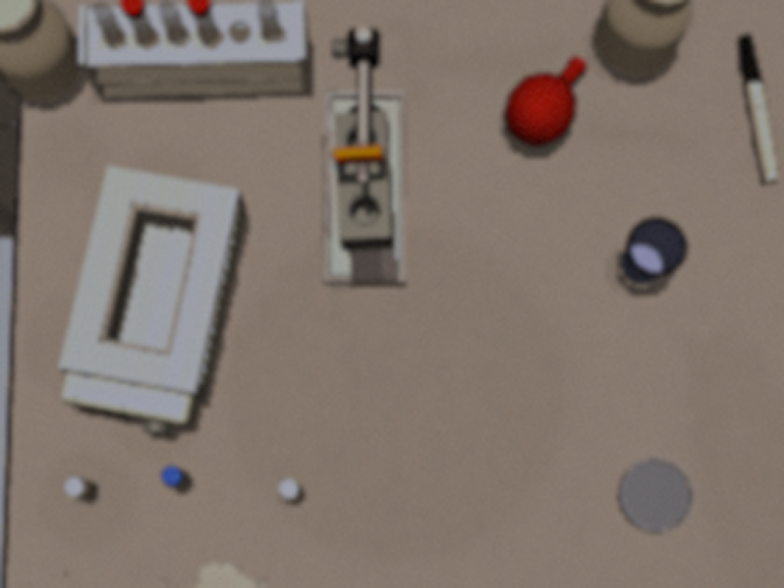

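View pics/scenec.png

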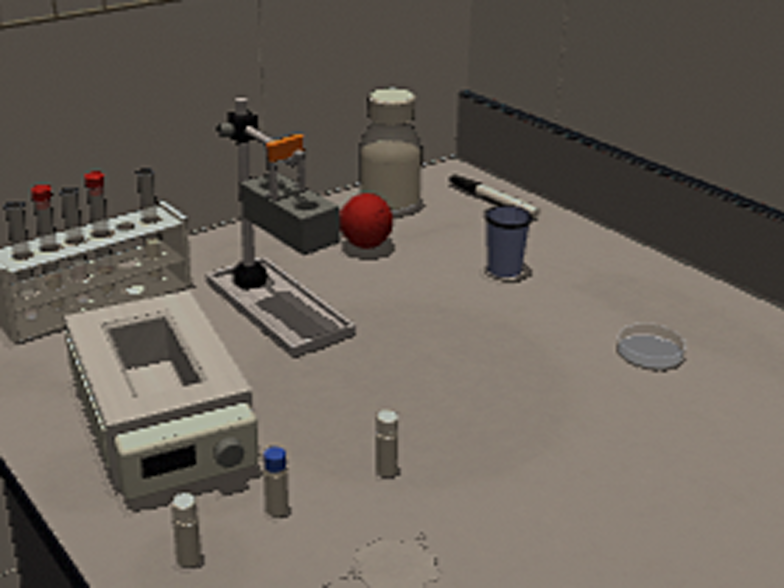

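The stand and hanging carrier are at crop (358,153), the dry-block at (150,280) with a slight yaw, and the blue vial at (172,476) between the two white ones. The open worktop lies to the right.

Run:
```python
from h import *
p=cap("top");q=cap("scene");w=cap("wrist","w1.png")
T=lambda x,y:(180+(x-0.9)/2.8,90+(y-.9)/2.8)
S=lambda x,y:(190+(x-.9)/2.8,120+(y-.9)/2.8)
print("plate",tri([(p,*T(358,153)),(q,*S(285,147))]))
print("blue",onz(p,*T(172,476),52),tri([(p,*T(172,476)),(q,*S(275,453))]))
for a in [(76,487),(290,489)]: print("white",onz(p,*T(*a),52))
print("block",[onz(p,*T(*a),62).round(1) for a in [(110,168),(243,188),(196,393),(62,370)]])
print("well",[onz(p,*T(*a),62).round(1) for a in [(130,205),(200,208),(168,352),(100,340)]])
print("blocksc",[onz(q,*S(*a),62).round(1) for a in [(66,312),(190,292),(258,402),(115,432)]])
print("tray",[onz(p,*T(*a),12).round(1) for a in [(329,92),(404,92),(405,284),(322,284)]])
print("traysc",[onz(q,*S(*a),12).round(1) for a in [(208,275),(296,346),(354,326)]])
print("plate ends",[onz(p,*T(*a),188).round(1) for a in [(333,153),(383,151)]])
print("cup",onz(p,*T(656,245),64),"dish",onz(p,*T(655,495),13))
print("carrier blk top",[onz(p,*T(*a),134).round(1) for a in [(338,108),(388,108),(391,242),(341,245)]])
```

```text
plate (array([669.04097575, -75.31731186, 179.53012084]), [np.float64(0.08688744530815826), np.float64(0.08688744530824748)])
blue [451.29781178  76.83192841  52.        ] (array([451.56526939,  77.18037212,  51.81909614]), [np.float64(0.4021960177515095), np.float64(0.4021960177513921)])
white [444.71810346 151.5673325   52.        ]
white [438.84053111 -15.18172206  52.        ]
block [array([701.1, 127.8,  62. ]), array([681.4,  19.5,  62. ]), array([514.7,  57. ,  62. ]), array([535.6, 162.5,  62. ])]
well [array([669.4, 111. ,  62. ]), array([665.4,  54.4,  62. ]), array([547.9,  79.2,  62. ]), array([558.9, 133.1,  62. ])]
blocksc [array([708.8, 125.8,  62. ]), array([677.1,  23.4,  62. ]), array([499.2,  62. ,  62. ]), array([528.2, 163.5,  62. ])]
tray [array([781.7, -50.3,  12. ]), array([ 780. , -115.2,   12. ]), array([ 609.4, -110.9,   12. ]), array([611.2, -41.3,  12. ])]
traysc [array([778.3, -47.7,  12. ]), array([613.9, -46. ,  12. ]), array([ 610.9, -108.5,   12. ])]
plate ends [array([666.7, -57.5, 188. ]), array([667.3, -93.2, 188. ])]
cup [ 624.50045452 -311.82043093   64.        ] dish [ 429.02225307 -307.70574248   13.        ]
carrier blk top [array([720.9, -60.5, 134. ]), array([719.9, -98.7, 134. ]), array([614.1, -98. , 134. ]), array([612.8, -60.6, 134. ])]
```

View pics/w1.png

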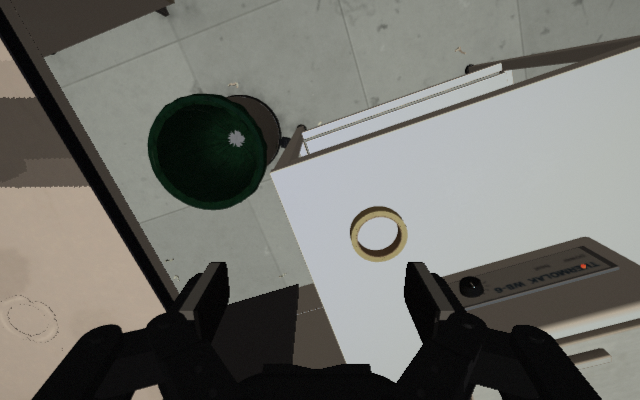

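```bash
cat >> h.py <<'E'
from scipy.spatial.transform import Rotation as Ro
def Rq(q): return Ro.from_quat([q[1],q[2],q[3],q[0]])
def down(psi):
    c,s=np.cos(np.radians(psi)),np.sin(np.radians(psi));return Ro.from_matrix(np.array([[c,s,0],[s,-c,0],[0,0,-1]]))
def go(*targets):
    "targets (x,y,z,psi); prints tool-axis units"
    s=sense();R=Rq(s["eef_rot"]);P=np.array(s["eef_pos"])
    M=R.as_matrix();print("t %.2f"%s["t"],"pos",P.round(1),"psi %.1f"%np.degrees(np.arctan2(M[1,0],M[0,0])),"tilt",np.degrees(M[:2,2]).round(2),"w %.1f"%s["grip_width"],"F",np.round(s["ft_force"],1),"j",np.round(s["joints"],2))
    for t in targets:
        w=(R.inv()*down(t[3])).as_rotvec(degrees=True)/10;d=R.inv().apply(np.array(t[:3])-P)/25
        print(t,"->",w.round(2),d.round(2))
E
python3 - <<'E'
from h import *
go((560,-75,260,180),(668.5,-75.3,260,180))
E
```

```text
t 1.40 pos [170.5 496.5 231.3] psi 161.0 tilt [0. 0.] w 84.8 F [ 0.4  0.5 -0.8] j [ 1.24  0.13 -0.04  1.41  0.    1.57]
(560, -75, 260, 180) -> [ 0.   0.  -1.9] [-22.16 -16.56  -1.15]
(668.5, -75.3, 260, 180) -> [ 0.   0.  -1.9] [-26.27 -15.16  -1.15]
```

Request:
play_rows(plan=[[[0,0,-0.2,-2,-1.5,-1.15,0.8],[0,0,-0.4,-4,-3,-1.15,0.8],[0,0,-0.6,-6,-4.5,-1.15,0.8],[0,0,-0.8,-8,-6,-1.15,0.8],[0,0,-1,-10.1,-7.5,-1.15,0.8],[0,0,-1.2,-12.2,-9.1,-1.15,0.8],[0,0,-1.4,-14.3,-10.7,-1.15,0.8],[0,0,-1.6,-16.4,-12.3,-1.15,0.8],[0,0,-1.8,-18.4,-13.8,-1.15,0.8],[0,0,-1.9,-20.3,-15.2,-1.15,0.8],[0,0,-1.9,-22.16,-16.56,-1.15,0.8],[0,0,-1.9,-22.16,-16.56,-1.15,0.8]]])

```text
t: 2.9
eef_pos: [561.4, -78.1, 258.7]
eef_rot: [-0.001, 0.002, 1.0, -0.0]
ft_force: [-0.5, -0.3, -1.0]
grip_width: 68.3
```

Run:
```python
from h import *
go((560,-75,260,180),(668.5,-75.3,260,180))
w=cap("wrist","w2.png");print(F(w),w["cx"],w["cy"],(-np.array(w["R"]).T@np.array(w["t"])).round(),np.array(w["R"]).round(2).tolist())
print([proj(w,X) for X in [(668.5,-75.3,188),(668.5,-57.3,188),(668.5,-93.3,188)]])
```

```text
t 2.90 pos [561.4 -78.1 258.7] psi 179.8 tilt [-0.07 -0.01] w 68.3 F [-0.5 -0.3 -1. ] j [-0.14  0.21  0.12  1.48 -0.   -0.13]
(560, -75, 260, 180) -> [-0.   -0.01 -0.02] [ 0.06  0.12 -0.05]
(668.5, -75.3, 260, 180) -> [-0.   -0.01 -0.02] [-4.28  0.13 -0.06]
310.19050315374784 316.30466386281125 200.3403805923405 [477. -77. 401.] [[0.0, 1.0, -0.0], [0.95, -0.0, 0.33], [0.33, -0.0, -0.95]]
[(np.float64(319.9914296668557), np.float64(331.45932604171435)), (np.float64(341.1406157712054), np.float64(331.3883524140592)), (np.float64(298.84773941431183), np.float64(331.5302812260808))]
```

View pics/w2.png

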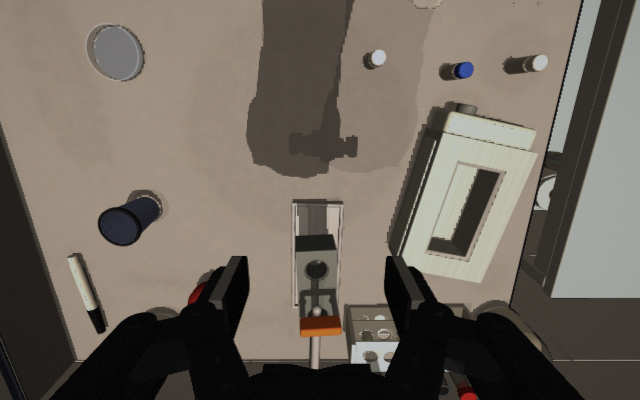

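Request:
play_rows(plan=[[[0,0,0,-1,0,0,0.8],[0,0,0,-2.2,0,0,0.8],[0,0,0,-3.4,0,0.4,0.8],[0,0,0,-4.34,0,0.8,0.8],[0,0,0,-4.34,0,0.8,0.8],[0,0,0,-4.34,0,0.8,0.8]]])

```text
t: 3.7
eef_pos: [667.6, -74.0, 240.7]
eef_rot: [-0.0, -0.001, 1.0, 0.0]
ft_force: [0.2, 0.4, 0.6]
grip_width: 68.2
```

Run:
```python
from h import *
go((668.5,-75.3,160,180))
w=cap("wrist","w3.png");q=cap("scene","s3.png")
print([[round(float(a)) for a in proj(w,X)] for X in [(668.5,-75.3,188),(668.5,-57.3,188),(668.5,-93.3,188)]])
```

```text
t 3.70 pos [667.6 -74.  240.7] psi -179.9 tilt [-0.01  0.01] w 68.2 F [0.2 0.4 0.6] j [-0.11  0.42  0.37  1.52  0.   -0.11]
(668.5, -75.3, 160, 180) -> [ 0.   -0.    0.01] [-0.03 -0.05  3.23]
[[314, 225], [340, 225], [288, 225]]
```

View pics/w3.png

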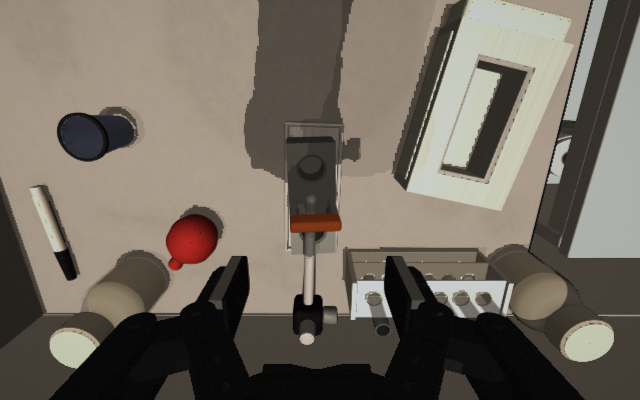

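Request:
play_rows(plan=[[[0,0,0.15,0,0.01,1,0.7],[0,0,0.15,0,0.01,2,0.7],[0,0,0.15,0,0.01,2.8,0.7],[0,0,0.15,0,0.01,3.32,0.7],[0,0,0.15,0,0.01,3.32,0.6],[0,0,0.15,0,0.01,3.32,0.5]]])

```text
t: 4.55
eef_pos: [668.8, -74.7, 158.3]
eef_rot: [0.001, 0.013, 1.0, -0.0]
ft_force: [0.2, -0.9, 0.4]
grip_width: 43.0
```

Run:
```python
from h import *
go((668.5,-75.3,160,180))
w=cap("wrist","w4.png");q=cap("scene","s4.png")
im=q["pixels"][110:290,220:460][:,:,::-1];cv2.imwrite("pics/s4c.png",cv2.resize(im,(792,594),interpolation=cv2.INTER_CUBIC))
```

```text
t 4.55 pos [668.8 -74.7 158.3] psi 178.5 tilt [ 0.09 -0.01] w 43.0 F [ 0.2 -0.9  0.4] j [-0.11  0.42  0.18  1.33 -0.   -0.09]
(668.5, -75.3, 160, 180) -> [-0.    0.01 -0.15] [ 0.01 -0.02 -0.07]
```

View pics/w4.png

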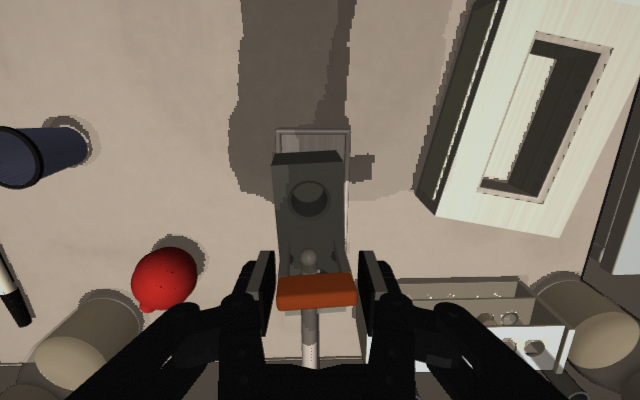

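View pics/s4c.png

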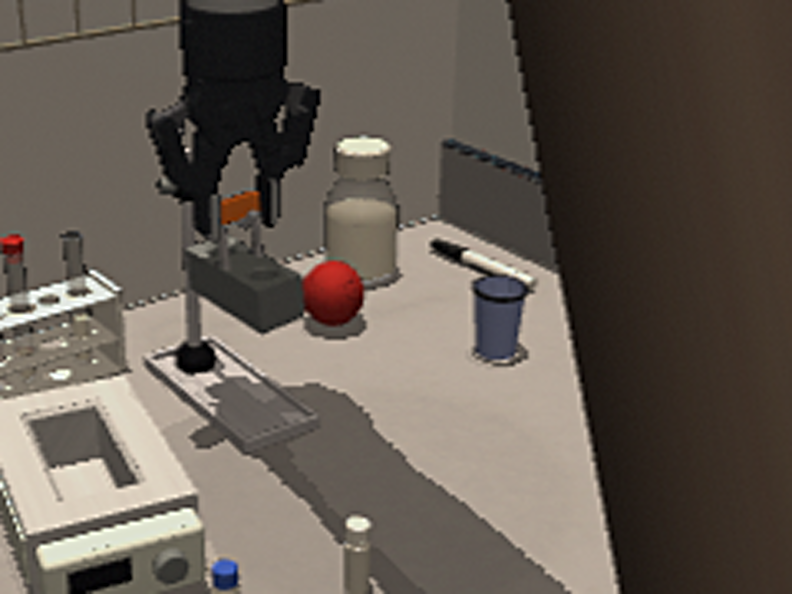

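Request:
play_rows(plan=[[[0,0,-0.3,0,0,0,0.5],[0,0,-0.3,0,0,0,0.45],[0,0,-0.3,0,0,0,0.3],[0,0,-0.3,0,0,0,0.2],[0,0,-0.3,0,0,0,0],[0,0,-0.3,0,0,0,0]]])

```text
t: 5.4
eef_pos: [669.0, -74.6, 157.8]
eef_rot: [0.001, -0.013, 1.0, -0.0]
ft_force: [0.5, -0.4, 5.0]
grip_width: 34.6
```

Run:
```python
from h import *
go((668.5,-75.3,160,180))
w=cap("wrist","w5.png")
```

```text
t 5.40 pos [669.  -74.6 157.8] psi -178.5 tilt [ 0.09 -0.01] w 34.6 F [ 0.5 -0.4  5. ] j [-0.11  0.42  0.18  1.33  0.   -0.14]
(668.5, -75.3, 160, 180) -> [-0.    0.01  0.15] [ 0.02 -0.03 -0.09]
```

View pics/w5.png

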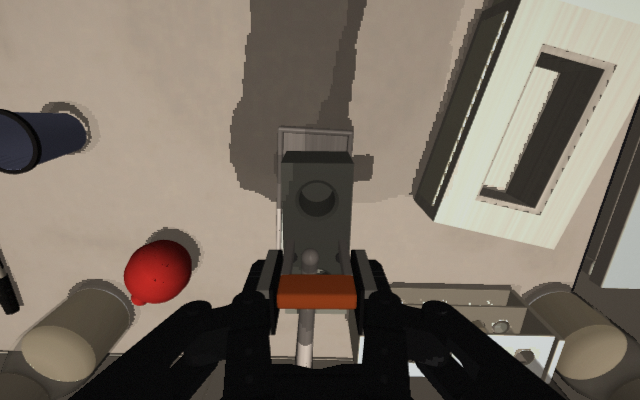

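Request:
play_rows(plan=[[[0,0,-0.3,0,0,0,0],[0,0,0,0,0,-0.2,0],[0,0,0,0,0,-0.5,0],[0,0,0,0,0,-0.8,0],[0,0,0,0,0,-0.8,0],[0,0,0,0,0,-0.8,0]]])

```text
t: 6.2
eef_pos: [668.5, -74.6, 176.8]
eef_rot: [-0.0, -0.014, 1.0, -0.0]
ft_force: [-0.2, 0.0, -1.6]
grip_width: 34.6
```

Run:
```python
from h import *
go((600,-74,180,-178.5))
w=cap("wrist","w6.png");q=cap("scene")
im=q["pixels"][110:290,220:460][:,:,::-1];cv2.imwrite("pics/s6c.png",cv2.resize(im,(792,594),interpolation=cv2.INTER_CUBIC))
```

```text
t 6.20 pos [668.5 -74.6 176.8] psi -178.4 tilt [-0.02 -0.  ] w 34.6 F [-0.2  0.  -1.6] j [-0.11  0.42  0.22  1.38 -0.   -0.14]
(600, -74, 180, -178.5) -> [-0.   -0.    0.01] [ 2.74  0.1  -0.13]
```

View pics/w6.png

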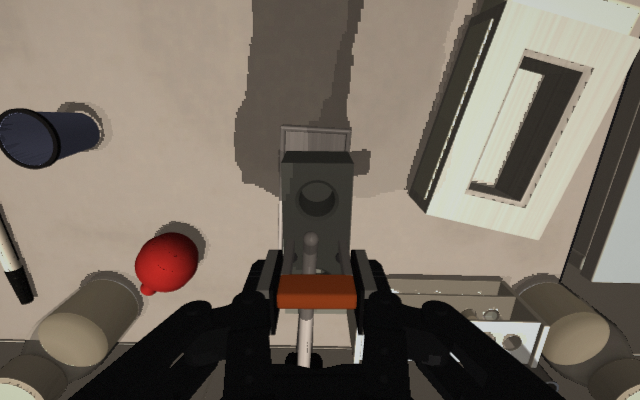

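View pics/s6c.png

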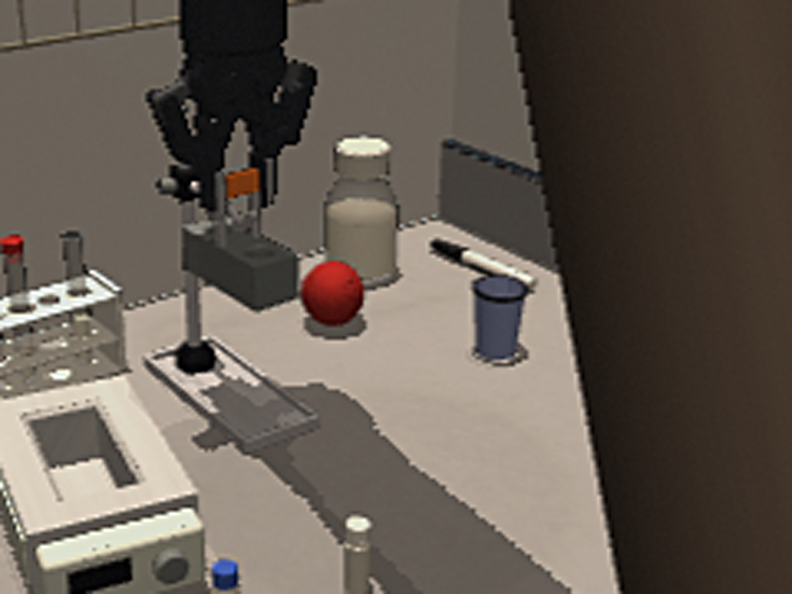

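Request:
play_rows(plan=[[[0,0,0,0.4,0,0,0],[0,0,0,0.9,0,0,0],[0,0,0,1.4,0,0,0],[0,0,0,1.9,0,0,0],[0,0,0,2.4,0,0,0],[0,0,0,3,0,0,0],[0,0,0,3.6,0,0,0],[0,0,0,4,0,0,0],[0,0,0,4,0,0,0]]])

```text
t: 7.42
eef_pos: [568.0, -77.4, 177.4]
eef_rot: [0.0, -0.013, 1.0, -0.0]
ft_force: [0.2, 0.4, -1.3]
grip_width: 34.7
```

Run:
```python
from h import *
go((545,-235,140,180),(545,-235,70,180))
w=cap("wrist","w7.png")
q=cap("scene");im=q["pixels"][110:290,220:460][:,:,::-1];cv2.imwrite("pics/s7c.png",cv2.resize(im,(792,594),interpolation=cv2.INTER_CUBIC))
```

```text
t 7.42 pos [568.  -77.4 177.4] psi -178.5 tilt [ 0.03 -0.  ] w 34.7 F [ 0.2  0.4 -1.3] j [-0.14  0.22 -0.04  1.31  0.   -0.16]
(545, -235, 140, 180) -> [-0.    0.    0.15] [ 1.09 -6.28  1.5 ]
(545, -235, 70, 180) -> [-0.    0.    0.15] [ 1.09 -6.28  4.3 ]
```

View pics/s7c.png

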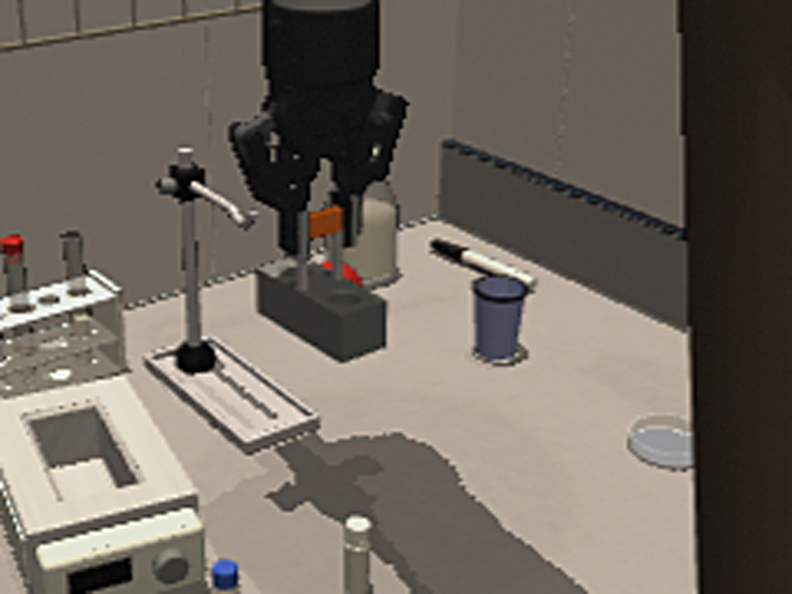

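View pics/w7.png

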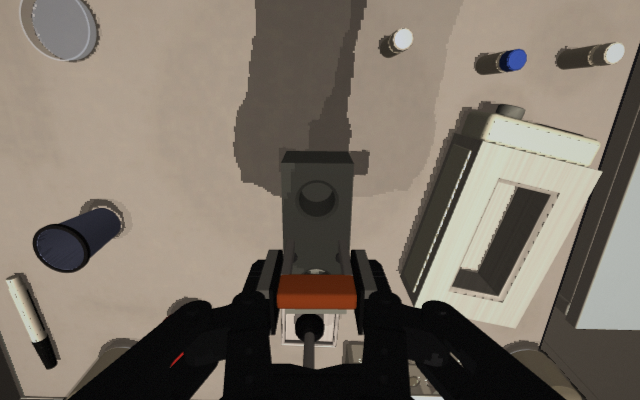

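Request:
play_rows(plan=[[[0,0,0.15,0.2,-0.8,0.1,0],[0,0,0.15,0.4,-2,0.2,0],[0,0,0.15,0.6,-3.3,0.4,0],[0,0,0.15,0.9,-4.7,0.8,0],[0,0,0.15,1.09,-5.8,1.2,0],[0,0,0.15,1.09,-6.28,1.6,0],[0,0,0.15,1.09,-6.28,2.4,0],[0,0,0.15,1.09,-6.28,3.2,0],[0,0,0.15,1.09,-6.28,3.9,0],[0,0,0.15,1.09,-6.28,4.3,0],[0,0,0.15,1.09,-6.28,4.4,0],[0,0,0.15,1.09,-6.28,4.4,0]]])

```text
t: 9.02
eef_pos: [545.8, -235.0, 67.4]
eef_rot: [0.0, -0.0, 1.0, -0.0]
ft_force: [0.6, -0.4, -0.6]
grip_width: 34.6
```

Run:
```python
from h import *
go((545,-235,60,180))
q=cap("scene");im=q["pixels"][130:340,280:560][:,:,::-1];cv2.imwrite("pics/s8c.png",cv2.resize(im,(784,588),interpolation=cv2.INTER_CUBIC))
```

```text
t 9.03 pos [ 545.8 -235.    67.4] psi -179.9 tilt [ 0.03 -0.01] w 34.6 F [ 0.6 -0.4 -0.6] j [-0.41  0.3  -0.18  1.09  0.   -0.41]
(545, -235, 60, 180) -> [-0.    0.    0.01] [0.03 0.   0.3 ]
```

View pics/s8c.png

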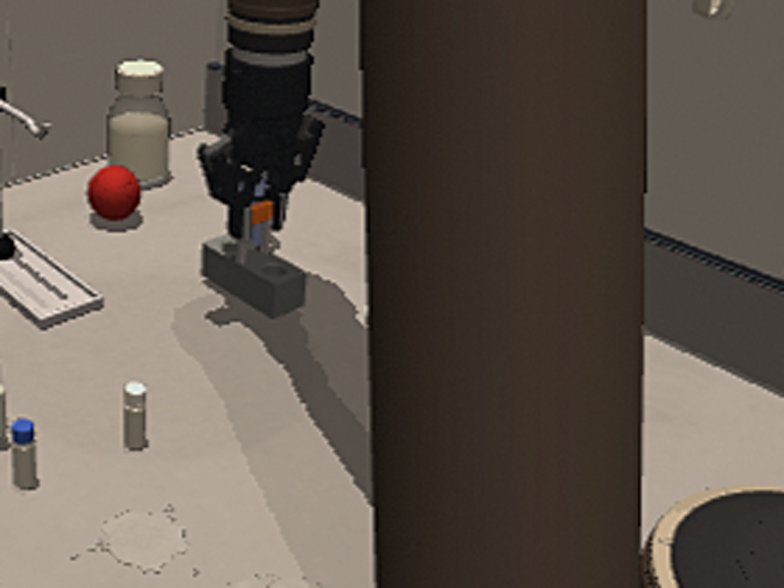

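Still about 8 mm up; lower slowly until the force shows contact.

Request:
play_rows(plan=[[[0,0,0,0,0,0.1,0],[0,0,0,0,0,0.2,0],[0,0,0,0,0,0.24,0],[0,0,0,0,0,0.26,0],[0,0,0,0,0,0.26,0]]])

```text
t: 9.7
eef_pos: [545.6, -235.0, 60.6]
eef_rot: [0.0, -0.0, 1.0, -0.0]
ft_force: [-0.4, -0.8, -1.0]
grip_width: 34.7
```

Run:
```python
from h import *
for i in range(4):
    go();capture("wrist")
```

```text
t 9.70 pos [ 545.6 -235.    60.6] psi -180.0 tilt [ 0. -0.] w 34.7 F [-0.4 -0.8 -1. ] j [-0.41  0.31 -0.19  1.07  0.   -0.41]
t 9.75 pos [ 545.6 -235.    60.6] psi -180.0 tilt [ 0. -0.] w 34.8 F [ 0.2 -0.3 -1. ] j [-0.41  0.31 -0.19  1.07 -0.   -0.41]
t 9.80 pos [ 545.6 -235.    60.6] psi -180.0 tilt [ 0.01 -0.  ] w 34.5 F [-0.4  0.3 -1.3] j [-0.41  0.31 -0.19  1.07 -0.   -0.41]
t 9.85 pos [ 545.6 -235.1   60.6] psi -180.0 tilt [ 0.01 -0.  ] w 35.2 F [ 0.8 -0.6 -1.8] j [-0.41  0.31 -0.19  1.07 -0.   -0.41]
```

Request:
play_rows(plan=[[[0,0,0,0,0,0.04,0],[0,0,0,0,0,0.06,0],[0,0,0,0,0,0.06,0]]])

```text
t: 10.28
eef_pos: [545.5, -235.2, 60.3]
eef_rot: [0.0, -0.0, 1.0, -0.0]
ft_force: [-3.2, 0.6, 6.3]
grip_width: 35.0
```

Run:
```python
from h import *
for i in range(2):
    go();capture("wrist")
```

```text
t 10.28 pos [ 545.5 -235.2   60.3] psi -180.0 tilt [ 0.05 -0.03] w 35.0 F [-3.2  0.6  6.3] j [-0.41  0.3  -0.2   1.07 -0.   -0.41]
t 10.32 pos [ 545.5 -235.1   60.2] psi -180.0 tilt [ 0.04 -0.03] w 34.8 F [-4.   0.7  6.4] j [-0.41  0.3  -0.2   1.07 -0.   -0.41]
```

Request:
play_rows(plan=[[[0,0,0,0,0,0,0.4],[0,0,0,0,0,0,0.5],[0,0,0,0,0,0,0.65],[0,0,0,0,0,0,0.65],[0,0,0,0,0,-1,0.65],[0,0,0,0,0,-2.5,0.65],[0,0,0,0,0,-4.5,0.65],[0,0,0,1,0,-6,0.65],[0,0,0,2,0,-6,0.65],[0,0,0,2,0,-6,0.65],[0,0,0,2,0,-6,0.65]]])

```text
t: 11.75
eef_pos: [495.9, -235.0, 208.6]
eef_rot: [-0.0, -0.0, 1.0, 0.0]
ft_force: [0.9, 0.3, -0.4]
grip_width: 55.7
```

Run:
```python
from h import *
go()
w=cap("wrist","w9.png");q=cap("scene","s9.png");p=cap("top","t9.png")
for X in [(545.5,-235,90),(517.5,-235,36),(573.5,-235,36),(495.5,-215,36),(495.5,-255,36),(595.5,-215,36),(595.5,-255,36)]:
  print(X,[[round(float(a),1) for a in proj(c,X)] for c in (w,p)])
for n in ("pocket_front","pocket_rear","grip_plate"): print(n,[(round(q["xy"][0]*640),round(q["xy"][1]*400),round(q["score"],2)) for q in find_in(w,n)][:4])
```

```text
t 11.75 pos [ 495.9 -235.   208.6] psi -180.0 tilt [-0.01  0.01] w 55.7 F [ 0.9  0.3 -0.4] j [-0.44  0.17 -0.04  1.36  0.   -0.44]
(545.5, -235, 90) [[316.1, 244.7], [383.6, 210.5]]
(517.5, -235, 36) [[316.1, 198.0], [380.8, 227.1]]
(573.5, -235, 36) [[316.2, 245.0], [379.4, 202.7]]
(495.5, -215, 36) [[335.2, 178.1], [372.4, 237.0]]
(495.5, -255, 36) [[297.1, 178.2], [390.2, 236.6]]
(595.5, -215, 36) [[333.5, 262.1], [370.1, 193.6]]
(595.5, -255, 36) [[298.9, 262.1], [387.6, 193.1]]
pocket_front [(318, 218, 0.59)]
pocket_rear []
grip_plate [(320, 215, 0.89)]
```

View pics/w9.png

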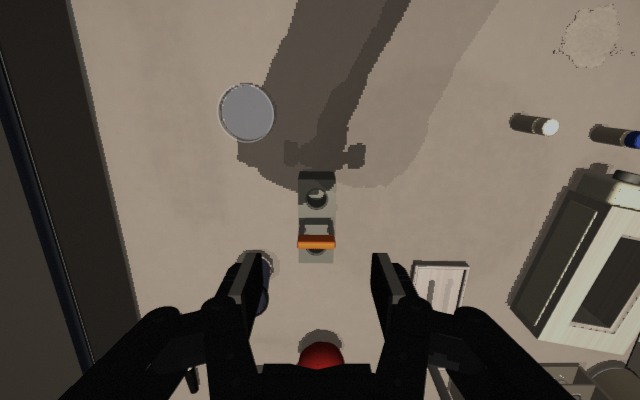

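View pics/s9.png

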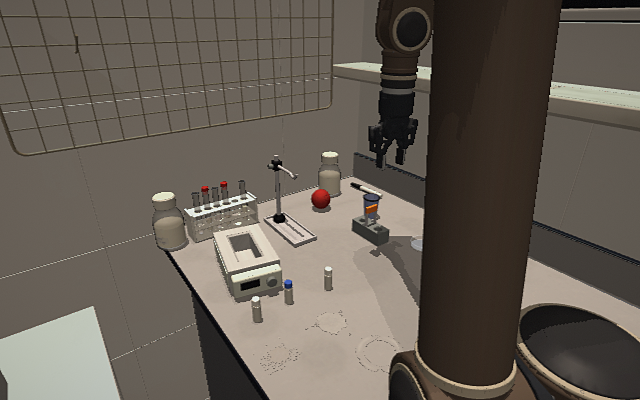

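Run:
```python
from h import *
go((440,77,170,180))
```

```text
t 12.05 pos [ 495.9 -235.   208.5] psi -179.9 tilt [-0.04  0.02] w 55.7 F [-0.2  0.8 -0.7] j [-0.44  0.17 -0.04  1.36  0.   -0.44]
(440, 77, 170, 180) -> [ 0.   -0.    0.01] [ 2.22 12.48  1.55]
```

Request:
play_rows(plan=[[[0,0,0,0.3,1.5,0.2,0.65],[0,0,0,0.7,3.5,0.4,0.65],[0,0,0,1,5.5,0.7,0.65],[0,0,0,1.3,7.5,1,0.65],[0,0,0,1.7,9.5,1.2,0.65],[0,0,0,2,11.3,1.5,0.65],[0,0,0,2.22,12.48,1.55,0.65],[0,0,0,2.22,12.48,1.55,0.65],[0,0,0,2.22,12.48,1.55,0.65]]])

```text
t: 13.18
eef_pos: [440.0, 76.7, 170.3]
eef_rot: [0.0, -0.001, 1.0, -0.0]
ft_force: [0.9, -0.7, -0.0]
grip_width: 55.4
```

Run:
```python
from h import *
go((451.4,77,30,180))
w=cap("wrist","w10.png")
d=find_in(w,"blue_vial");print([(np.array(q["xy"])*[640,400],q["score"]) for q in d])
im=cv2.cvtColor(w["pixels"],cv2.COLOR_RGB2HSV);m=cv2.inRange(im,(105,120,60),(130,255,255))
n,l,s,c=cv2.connectedComponentsWithStats(m);print(s[1:],c[1:])
print(proj(w,(451.4,77,52)),proj(w,(451.4,77,0)))
cv2.imwrite("pics/w10c.png",cv2.resize(w["pixels"][100:300,200:460,::-1],(780,600),interpolation=cv2.INTER_CUBIC))
```

```text
t 13.18 pos [440.   76.7 170.3] psi -179.9 tilt [ 0.   -0.02] w 55.4 F [ 0.9 -0.7 -0. ] j [ 0.17 -0.01 -0.32  1.26 -0.    0.17]
(451.4, 77, 30, 180) -> [-0.    0.    0.01] [-0.46  0.01  5.61]
[(array([319.616, 202.08 ]), 0.72)]
[[470 176  33  23 615]
 [310 201  16  16 196]] [[485.93333333 186.7902439 ]
 [317.70408163 208.26020408]]
(np.float64(316.45188741723433), np.float64(206.55429480178444)) (np.float64(316.4560346039278), np.float64(189.53052732306253))
```

View pics/w10c.png

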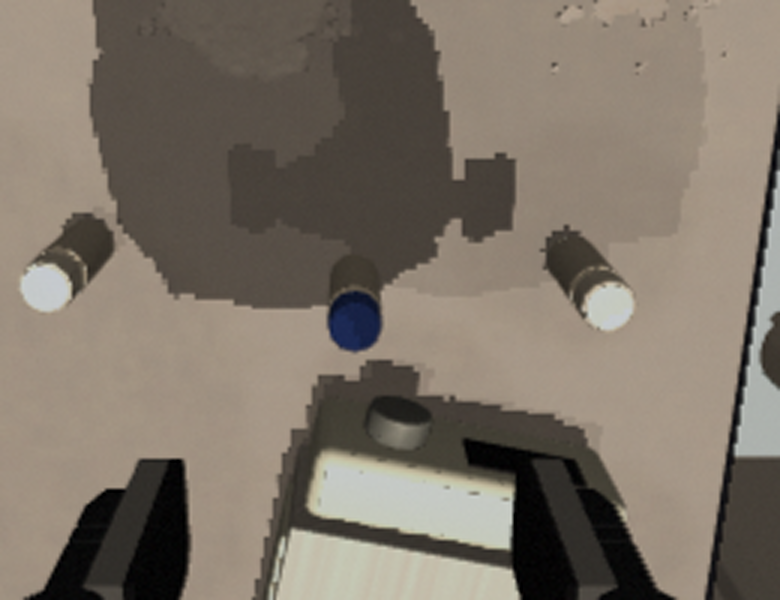

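View pics/w10.png

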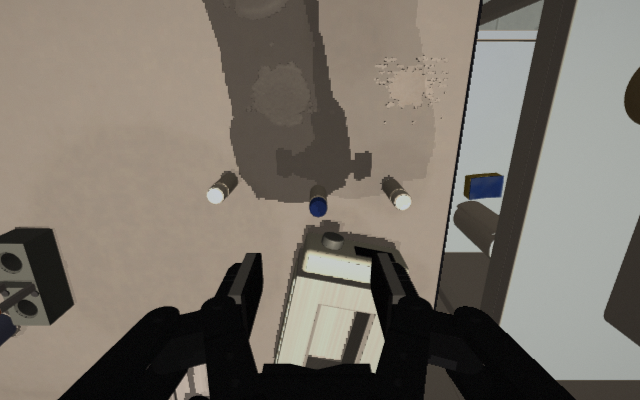

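Request:
play_rows(plan=[[[0,0,0,-0.49,0.06,1.5,0.6],[0,0,0,-0.49,0.06,3,0.55],[0,0,0,-0.49,0.06,4.3,0.5],[0,0,0,-0.49,0.06,5.2,0.5],[0,0,0,-0.49,0.06,5.57,0.5],[0,0,0,-0.49,0.06,5.57,0.5]]])

```text
t: 14.02
eef_pos: [452.0, 77.8, 30.9]
eef_rot: [-0.0, 0.0, 1.0, -0.0]
ft_force: [-0.1, 0.1, 0.8]
grip_width: 42.9
```

Run:
```python
from h import *
go((452.3,78.3,31,180))
w=cap("wrist","w11.png");cv2.imwrite("pics/w11c.png",cv2.resize(w["pixels"][180:380,200:460,::-1],(780,600),interpolation=cv2.INTER_CUBIC))
print(proj(w,(452.3,78.3,52)))
```

```text
t 14.03 pos [452.   77.8  30.9] psi 180.0 tilt [-0.04 -0.01] w 42.9 F [-0.1  0.1  0.8] j [ 0.17  0.09 -0.54  0.95 -0.    0.17]
(452.3, 78.3, 31, 180) -> [-0. -0. -0.] [-0.01  0.02 -0.  ]
(np.float64(316.76409569661035), np.float64(288.43453696194945))
```

View pics/w11c.png

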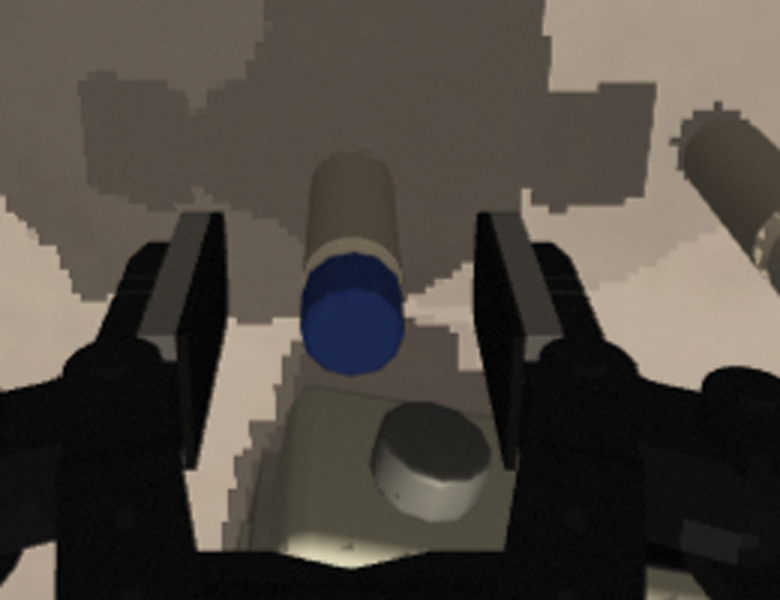

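Request:
play_rows(plan=[[[0,0,0,-0.02,0.03,0,0.4],[0,0,0,-0.02,0.03,0,0.3],[0,0,0,-0.02,0.03,0,0.2],[0,0,0,-0.02,0.03,0,0.1],[0,0,0,-0.02,0.03,0,0],[0,0,0,-0.02,0.03,0,0]]])

```text
t: 14.82
eef_pos: [453.0, 79.2, 31.6]
eef_rot: [0.001, -0.0, 1.0, -0.0]
ft_force: [0.1, -1.4, 5.7]
grip_width: 14.9
```

Run:
```python
from h import *
go((517,-235,130,180))
w=cap("wrist","w12.png");cv2.imwrite("pics/w12c.png",cv2.resize(w["pixels"][180:380,200:460,::-1],(780,600),interpolation=cv2.INTER_CUBIC))
print(proj(w,(452.3,78.3,52)))
```

```text
t 14.82 pos [453.   79.2  31.6] psi -180.0 tilt [ 0.06 -0.  ] w 14.9 F [ 0.1 -1.4  5.7] j [ 0.17  0.09 -0.53  0.95 -0.    0.17]
(517, -235, 130, 180) -> [-0.    0.01  0.  ] [ -2.56 -12.57  -3.93]
(np.float64(313.8950833416939), np.float64(285.9280807299323))
```

View pics/w12c.png

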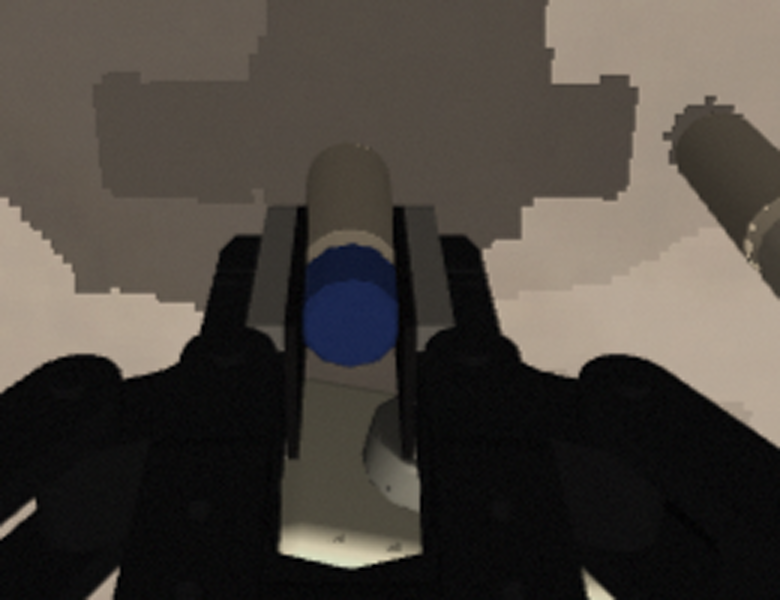

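Request:
play_rows(plan=[[[0,0,0,0,0,-0.5,0],[0,0,0,0,0,-1.5,0],[0,0,0,0,0,-3,0],[0,0,0,-0.3,-1.5,-4,0],[0,0,0,-0.7,-3.3,-4,0],[0,0,0,-1.1,-5.3,-4,0],[0,0,0,-1.5,-7.3,-4,0],[0,0,0,-1.9,-9.3,-4,0],[0,0,0,-2.2,-11,-4,0],[0,0,0,-2.56,-12.3,-4,0],[0,0,0,-2.56,-12.57,-4,0],[0,0,0,-2.56,-12.57,-4,0]]])

```text
t: 16.38
eef_pos: [516.4, -234.8, 131.0]
eef_rot: [-0.0, -0.0, 1.0, 0.0]
ft_force: [0.3, 0.1, 0.1]
grip_width: 14.4
```

Run:
```python
from h import *
go((517,-235,130,180))
w=cap("wrist","w13.png");cv2.imwrite("pics/w13c.png",cv2.resize(w["pixels"][130:330,200:460,::-1],(780,600),interpolation=cv2.INTER_CUBIC))
print(onz(w,316.7,287.7,sense()["eef_pos"][2]+21), [proj(w,X) for X in [(517,-235,36),(545,-235,90)]])
im=cv2.cvtColor(w["pixels"],cv2.COLOR_RGB2HSV);m=cv2.inRange(im,(105,120,60),(130,255,255))
n,l,s,c=cv2.connectedComponentsWithStats(m);print(s[1:],c[1:])
```

```text
t 16.38 pos [ 516.4 -234.8  131. ] psi -180.0 tilt [-0.03  0.04] w 14.4 F [0.3 0.1 0.1] j [-0.43  0.22 -0.14  1.21  0.   -0.43]
(517, -235, 130, 180) -> [ 0. -0.  0.] [-0.02 -0.01  0.04]
[ 516.28278131 -234.41592257  152.10830187] [(np.float64(315.7415045380411), np.float64(203.98878063145796)), (np.float64(315.7080070381897), np.float64(269.6541409578954))]
[[302 273  30  28 680]] [[316.46470588 286.76911765]]
```

View pics/w13c.png

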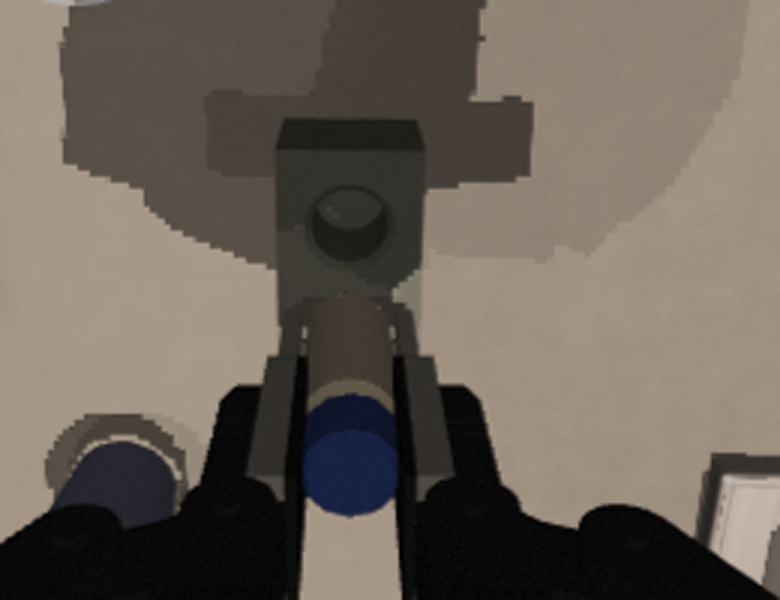

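Request:
play_rows(plan=[[[0,0,0,-0.05,-0.01,0.8,0],[0,0,0,-0.05,-0.01,1.6,0],[0,0,0,-0.05,-0.01,2.2,0],[0,0,0,-0.05,-0.01,2.36,0],[0,0,0,-0.05,-0.01,2.36,0]]])

```text
t: 17.05
eef_pos: [518.1, -234.9, 72.3]
eef_rot: [0.0, -0.001, 1.0, 0.0]
ft_force: [-1.2, 0.2, -0.7]
grip_width: 14.4
```

Run:
```python
from h import *
go((517.6,-235,39.5,180))
w=cap("wrist","w14.png");cv2.imwrite("pics/w14c.png",cv2.resize(w["pixels"][160:360,200:460,::-1],(780,600),interpolation=cv2.INTER_CUBIC))
print([proj(w,X) for X in [(517.6,-235,36),(545.6,-235,90)]])
```

```text
t 17.05 pos [ 518.1 -234.9   72.3] psi -179.9 tilt [0. 0.] w 14.4 F [-1.2  0.2 -0.7] j [-0.43  0.25 -0.24  1.08  0.   -0.43]
(517.6, -235, 39.5, 180) -> [0.   0.   0.01] [ 0.02 -0.    1.31]
[(np.float64(315.86851949301047), np.float64(233.60139381277315)), (np.float64(315.7284527297629), np.float64(331.0937336259782))]
```

View pics/w14c.png

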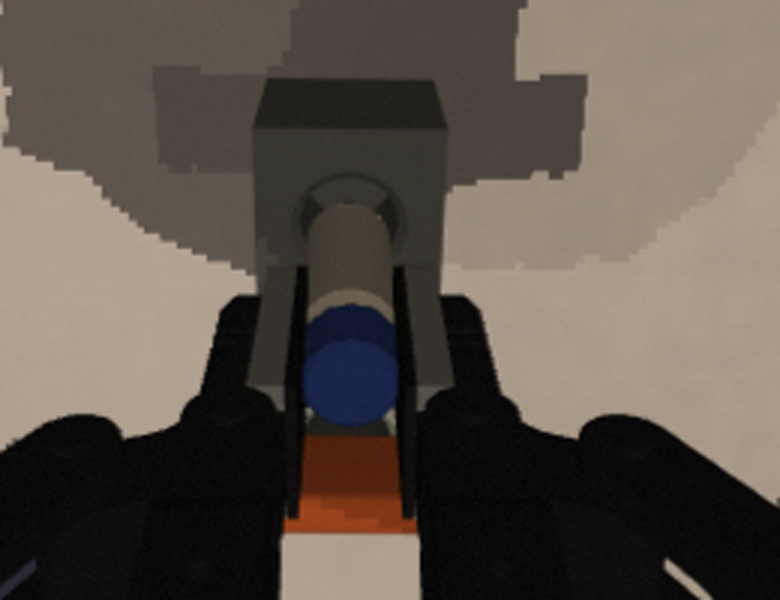

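Request:
play_rows(plan=[[[0,0,0,0,0,0.15,0],[0,0,0,0,0,0.3,0],[0,0,0,0,0,0.45,0],[0,0,0,0,0,0.45,0]]])

```text
t: 17.6
eef_pos: [517.8, -235.2, 60.3]
eef_rot: [-0.0, -0.0, 1.0, 0.0]
ft_force: [0.7, 0.4, -0.1]
grip_width: 14.9
```

Run:
```python
from h import *
go((517.6,-235,39.5,180))
w=cap("wrist","w15.png");cv2.imwrite("pics/w15c.png",cv2.resize(w["pixels"][160:360,200:460,::-1],(780,600),interpolation=cv2.INTER_CUBIC))
```

```text
t 17.60 pos [ 517.8 -235.2   60.3] psi -180.0 tilt [-0.04  0.02] w 14.9 F [ 0.7  0.4 -0.1] j [-0.43  0.26 -0.25  1.06 -0.   -0.43]
(517.6, -235, 39.5, 180) -> [ 0. -0.  0.] [0.01 0.01 0.83]
```

View pics/w15c.png

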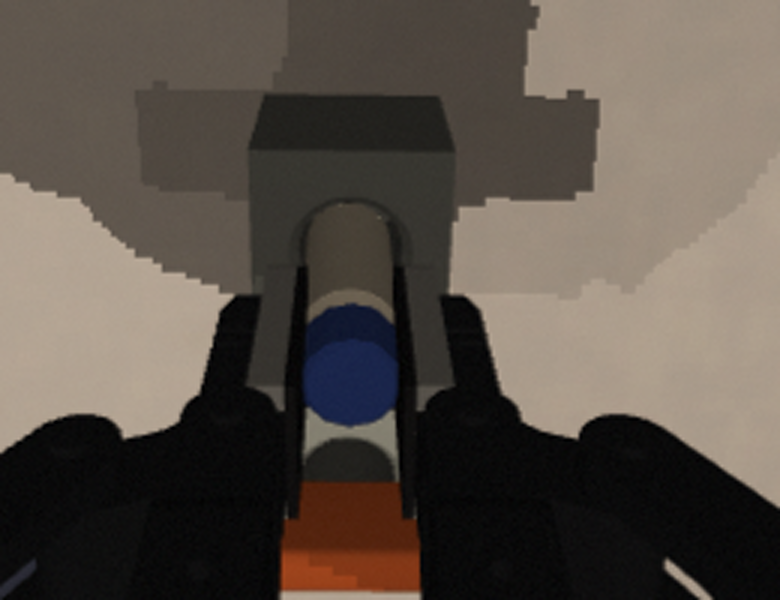

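Request:
play_rows(plan=[[[0,0,0,0,0,0.2,0],[0,0,0,0,0,0.4,0],[0,0,0,0,0,0.6,0],[0,0,0,0,0,0.7,0],[0,0,0,0,0,0.75,0],[0,0,0,0,0,0.75,0]]])

```text
t: 18.4
eef_pos: [518.1, -235.3, 42.0]
eef_rot: [-0.0, -0.0, 1.0, -0.0]
ft_force: [0.5, -1.0, -0.7]
grip_width: 14.9
```

Run:
```python
from h import *
go((517.6,-235,39.5,180))
w=cap("wrist","w16.png");cv2.imwrite("pics/w16c.png",cv2.resize(w["pixels"][160:360,200:460,::-1],(780,600),interpolation=cv2.INTER_CUBIC))
go()
```

```text
t 18.40 pos [ 518.1 -235.3   42. ] psi -180.0 tilt [-0. -0.] w 14.9 F [ 0.5 -1.  -0.7] j [-0.43  0.27 -0.28  1.02 -0.   -0.43]
(517.6, -235, 39.5, 180) -> [-0. -0.  0.] [0.02 0.01 0.1 ]
t 18.45 pos [ 518.1 -235.3   42.1] psi -180.0 tilt [ 0.01 -0.01] w 14.4 F [ 0.3  0.2 -0.7] j [-0.43  0.27 -0.28  1.02 -0.   -0.43]
```

View pics/w16c.png

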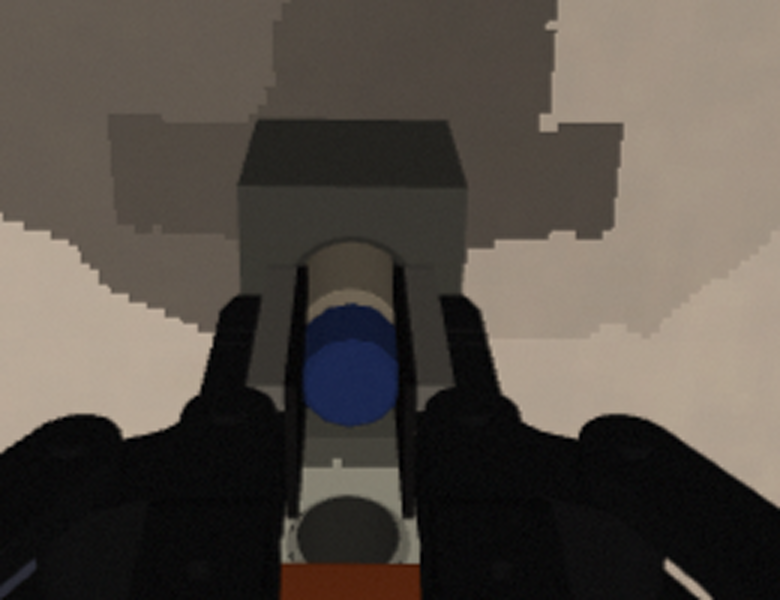

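Request:
play_rows(plan=[[[0,0,0,0,0,0.06,0],[0,0,0,0,0,0.08,0],[0,0,0,0,0,0.08,0],[0,0,0,0,0,0.08,0.3],[0,0,0,0,0,0.08,0.4],[0,0,0,0,0,0.08,0.45],[0,0,0,0,0,0.08,0.45]]])

```text
t: 19.32
eef_pos: [518.1, -235.3, 40.1]
eef_rot: [0.0, -0.0, 1.0, -0.0]
ft_force: [-0.4, 0.7, -0.6]
grip_width: 38.4
```

Run:
```python
from h import *
go((517.6,-235,39.5,180))
w=cap("wrist","w17.png");cv2.imwrite("pics/w17c.png",cv2.resize(w["pixels"][160:360,200:460,::-1],(780,600),interpolation=cv2.INTER_CUBIC))
```

```text
t 19.32 pos [ 518.1 -235.3   40.1] psi -180.0 tilt [ 0. -0.] w 38.4 F [-0.4  0.7 -0.6] j [-0.43  0.27 -0.28  1.01  0.   -0.43]
(517.6, -235, 39.5, 180) -> [-0.  0.  0.] [0.02 0.01 0.02]
```

View pics/w17c.png

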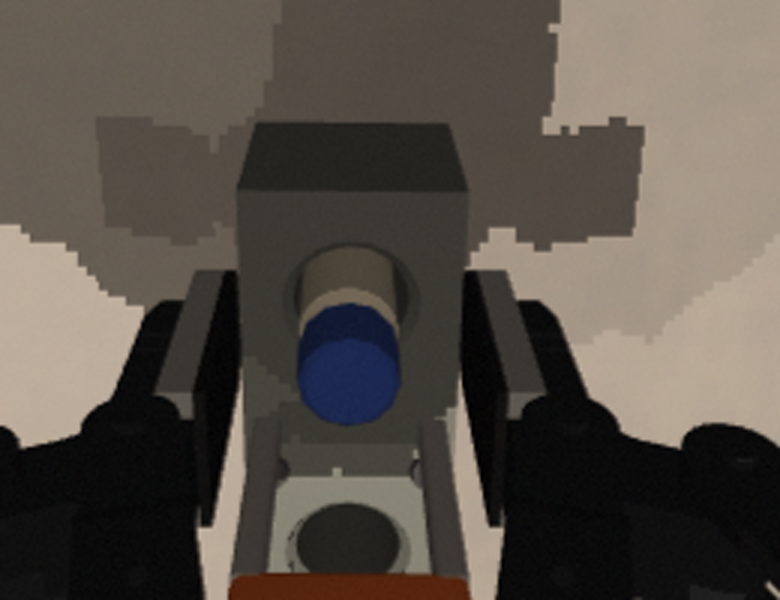

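Request:
play_rows(plan=[[[0,0,0,0,0,-1,0.5],[0,0,0,0,0,-2.5,0.6],[0,0,0,0,0,-4.5,0.65],[0,0,0,0,0,-5.2,0.65],[0,0,0,-0.6,0,-5.2,0.65],[0,0,0,-1.1,0.01,-5.2,0.65],[0,0,0,-1.1,0.01,-5.2,0.65]]])

```text
t: 20.25
eef_pos: [545.9, -234.5, 167.6]
eef_rot: [-0.002, -0.001, 1.0, 0.001]
ft_force: [-0.1, -0.6, 0.9]
grip_width: 55.3
```

Run:
```python
from h import *
go((545.8,-235,60,180))
w=cap("wrist","w18.png");cv2.imwrite("pics/w18c.png",cv2.resize(w["pixels"][130:330,200:460,::-1],(780,600),interpolation=cv2.INTER_CUBIC))
print([proj(w,X) for X in [(517.6,-235,36),(517.6,-235,60),(545.6,-235,90)]])
q=cap("scene");im=q["pixels"][180:300,320:480][:,:,::-1];cv2.imwrite("pics/s18c.png",cv2.resize(im,(784,588),interpolation=cv2.INTER_CUBIC))
```

```text
t 20.25 pos [ 545.9 -234.5  167.6] psi -179.9 tilt [-0.18  0.08] w 55.3 F [-0.1 -0.6  0.9] j [-0.41  0.27 -0.01  1.3   0.   -0.41]
(545.8, -235, 60, 180) -> [ 0.01 -0.02  0.01] [-0.01 -0.02  4.3 ]
[(np.float64(315.3848124034069), np.float64(160.1507073765329)), (np.float64(315.33767748498127), np.float64(166.00743540649157)), (np.float64(315.290822999031), np.float64(210.82923828856434))]
```

View pics/w18c.png

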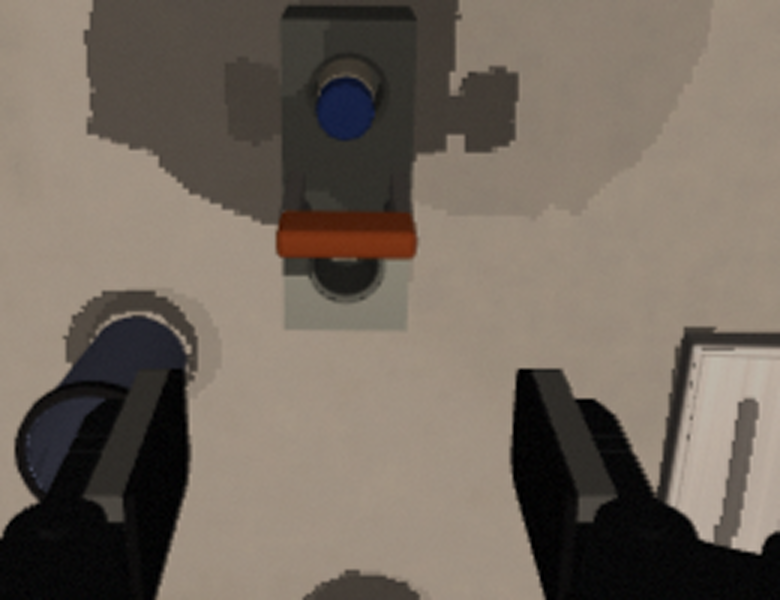

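View pics/s18c.png

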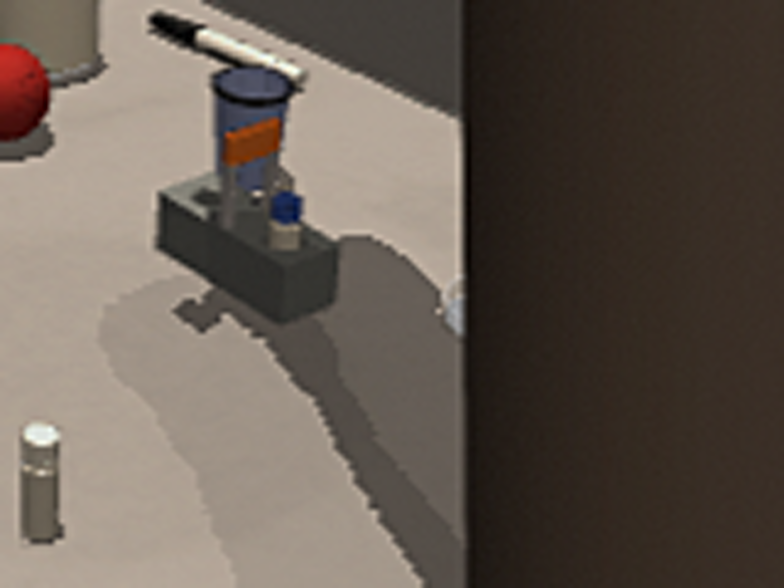

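Request:
play_rows(plan=[[[0,0,0,0,0,1.2,0.65],[0,0,0,0,0,2.6,0.65],[0,0,0,0,0,3.6,0.65],[0,0,0,0,0,4.25,0.65],[0,0,0,0,0,4.25,0.55],[0,0,0,0,0,4.25,0.4],[0,0,0,0,0,4.25,0.3],[0,0,0,0,0,4.25,0.2],[0,0,0,0,0,4.25,0],[0,0,0,0,0,4.25,0],[0,0,0,0,0,4.25,0]]])

```text
t: 21.72
eef_pos: [546.1, -235.3, 64.6]
eef_rot: [0.001, -0.0, 1.0, -0.0]
ft_force: [0.0, -1.5, 6.4]
grip_width: 34.5
```

Run:
```python
from h import *
go((545.8,-235,60,180))
w=cap("wrist","w19.png");cv2.imwrite("pics/w19c.png",cv2.resize(w["pixels"][130:330,200:460,::-1],(780,600),interpolation=cv2.INTER_CUBIC))
```

```text
t 21.73 pos [ 546.1 -235.3   64.6] psi -180.0 tilt [ 0.08 -0.04] w 34.5 F [ 0.  -1.5  6.4] j [-0.41  0.3  -0.19  1.08  0.   -0.41]
(545.8, -235, 60, 180) -> [-0.    0.01  0.  ] [0.01 0.01 0.18]
```

View pics/w19c.png

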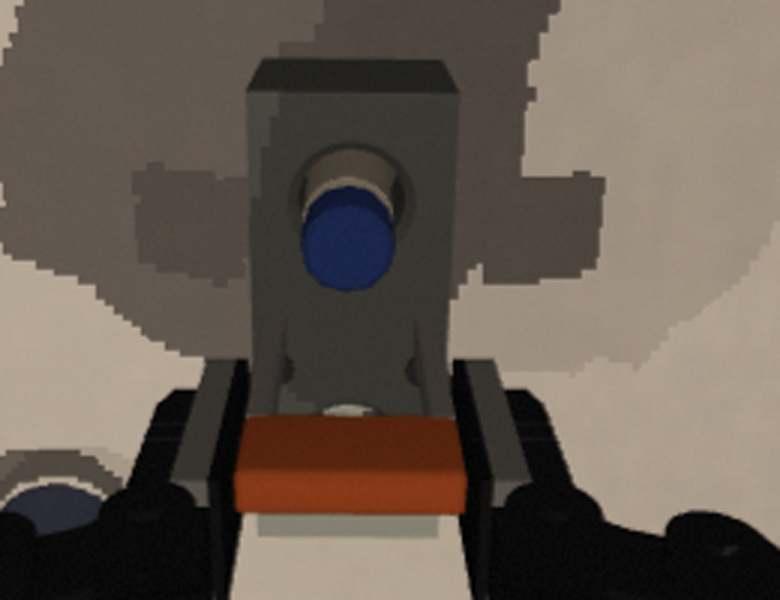

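Request:
play_rows(plan=[[[0,0,0,0,0,-0.3,0],[0,0,0,0,0,-1,0],[0,0,0,0,0,-2,0],[0,0,0,0.1,0.8,-3.2,0],[0,0,0,0.2,2,-4.2,0],[0,0,0,0.4,3.4,-4.8,0],[0,0,0,0.6,4.8,-5,0],[0,0,0,0.8,5.9,-5,0],[0,0,0,0.8,6.4,-5,0],[0,0,0,0.8,6.4,-5,0],[0,0,0,0.8,6.4,-5,0]]])

```text
t: 23.15
eef_pos: [525.6, -75.7, 188.8]
eef_rot: [-0.0, -0.0, 1.0, -0.0]
ft_force: [-0.3, 0.6, -2.7]
grip_width: 34.7
```

Run:
```python
from h import *
go((609,93,185,168))
w=cap("wrist","w20.png");p=cap("top","t20.png")
import pickle;pickle.dump((w,p),open("w20.pkl","wb"))
cv2.imwrite("pics/w20c.png",cv2.resize(w["pixels"][60:320,370:640,::-1],(623,600),interpolation=cv2.INTER_CUBIC))
cv2.imwrite("pics/t20c.png",cv2.resize(p["pixels"][130:260,180:300,::-1],(553,600),interpolation=cv2.INTER_CUBIC))
```

```text
t 23.15 pos [525.6 -75.7 188.8] psi -180.0 tilt [-0.01 -0.02] w 34.7 F [-0.3  0.6 -2.7] j [-0.14  0.14 -0.12  1.31 -0.   -0.14]
(609, 93, 185, 168) -> [-0.  -0.   1.2] [-3.34  6.75  0.15]
```

View pics/w20.png

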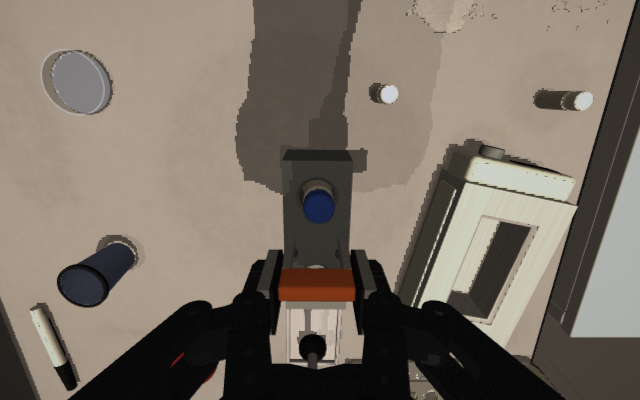

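View pics/w20c.png

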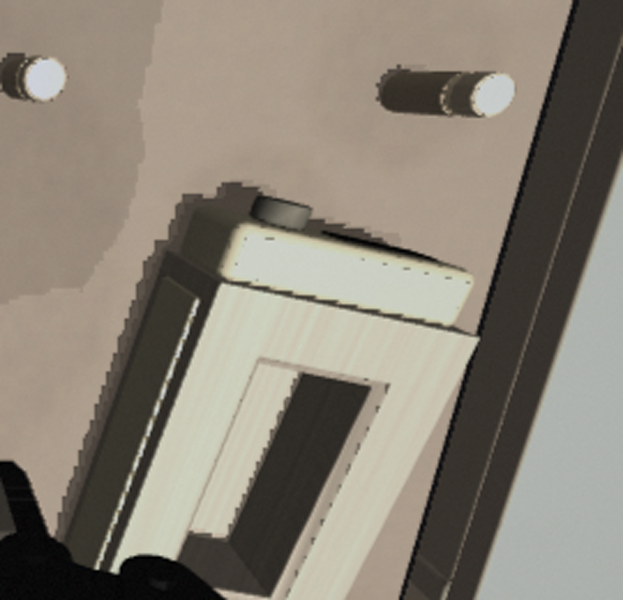

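View pics/t20c.png

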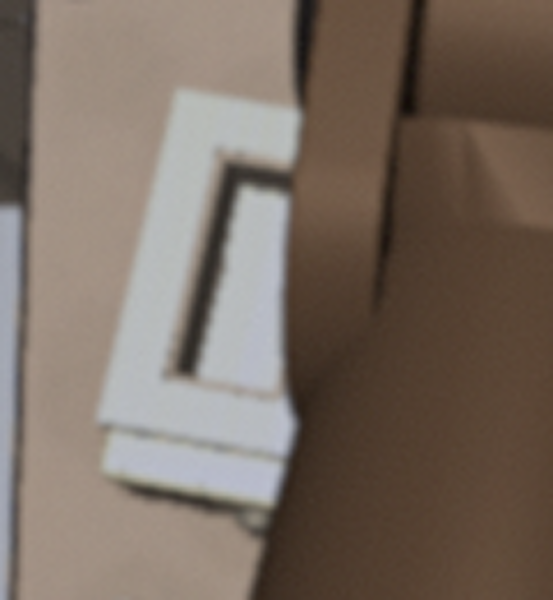

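Run:
```python
import pickle
from h import *
w,p=pickle.load(open("w20.pkl","rb"))
W=lambda x,y:(370+x/2.307-.3,60+y/2.307-.3)
def fe(pts,half,name):
    a,b=[onz(w,*W(*q),62)[:2] for q in pts];d=b-a;L=np.linalg.norm(d);n=np.array([d[1],-d[0]])/L
    print(name,a.round(1),b.round(1),"L",L.round(1),"yaw",np.degrees(np.arctan2(n[1],n[0])).round(1),"centre",((a+b)/2+n*half).round(1))
fe([(215,283),(479,337)],85,"block front")
fe([(258,359),(390,383)],59,"well front")
c=np.array([609,92])
for yaw in (-12,):
  u=np.array([np.cos(np.radians(yaw)),np.sin(np.radians(yaw))]);v=np.array([-u[1],u[0]])
  im=w["pixels"].copy();ip=cv2.imread("pics/top1.png")
  im=cv2.cvtColor(im,cv2.COLOR_RGB2BGR)
  im=cv2.resize(im,None,fx=3,fy=3,interpolation=cv2.INTER_CUBIC);ip=cv2.resize(ip,None,fx=4,fy=4,interpolation=cv2.INTER_CUBIC)
  for (hx,hy) in [(85,55),(59,29)]:
    for I,k,cam in ((im,3,w),(ip,4,p)):
      P=[proj(cam,(*(c+sx*hx*u+sy*hy*v),62)) for sx,sy in [(1,1),(1,-1),(-1,-1),(-1,1)]]
      cv2.polylines(I,[np.array([[(x+.5)*k,(y+.5)*k] for x,y in P]).astype(np.int32)],True,(0,0,255),1)
  cv2.imwrite("pics/ov_w.png",im[330:1050,1140:1780]);cv2.imwrite("pics/ov_t.png",ip[560:1020,780:1120])
```

```text
block front [517.   56.4] [539.5 165.5] L 111.4 yaw -11.7 centre [611.5  93.7]
well front [548.9  78.7] [559.5 134.5] L 56.9 yaw -10.8 centre [612.2  95.6]
```

View pics/ov_t.png

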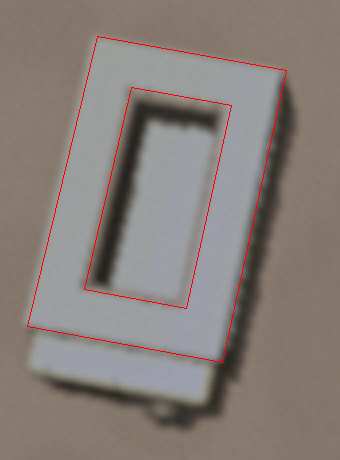

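```bash
python3 -c "
import cv2;i=cv2.imread('pics/ov_w.png');cv2.imwrite('pics/ov_w2.png',cv2.resize(i[:600],(640,600)))"
```

```text
(no output)
```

View pics/ov_w2.png

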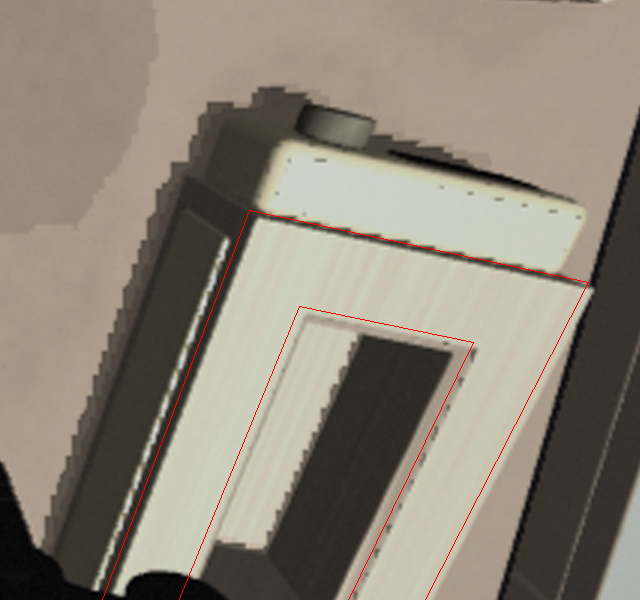

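Request:
play_rows(plan=[[[0,0,0.1,0,0.8,0,0],[0,0,0.3,0,2,0,0],[0,0,0.6,-0.2,3.2,0,0],[0,0,0.9,-0.9,4.4,0,0],[0,0,1.2,-1.8,5.4,0,0],[0,0,1.2,-2.7,6.2,0,0],[0,0,1.2,-3.3,6.7,0.3,0],[0,0,1.2,-3.4,6.77,0.8,0],[0,0,1.2,-3.4,6.77,1.2,0],[0,0,1.2,-3.4,6.77,1.2,0],[0,0,1.2,-3.4,6.77,1.2,0]]])

```text
t: 24.62
eef_pos: [609.9, 93.8, 159.2]
eef_rot: [0.0, 0.104, 0.995, -0.0]
ft_force: [-0.8, -0.1, -2.0]
grip_width: 34.4
```

Run:
```python
from h import *
go((610.7,93.6,80,168))
w=cap("wrist","w21.png");q=cap("scene","s21.png")
c=np.array([610.7,93.6]);u=np.array([np.cos(np.radians(-12)),np.sin(np.radians(-12))]);v=np.array([-u[1],u[0]])
im=cv2.cvtColor(w["pixels"],cv2.COLOR_RGB2BGR);im=cv2.resize(im,None,fx=3,fy=3,interpolation=cv2.INTER_CUBIC)
for (hx,hy) in [(85,55),(59,29)]:
      P=[proj(w,(*(c+sx*hx*u+sy*hy*v),62)) for sx,sy in [(1,1),(1,-1),(-1,-1),(-1,1)]]
      cv2.polylines(im,[np.array([[(x+.5)*3,(y+.5)*3] for x,y in P]).astype(np.int32)],True,(0,0,255),1)
cv2.imwrite("pics/w21c.png",im[150:750,560:1340])
cv2.imwrite("pics/s21c.png",cv2.resize(q["pixels"][150:310,180:390,::-1],(788,600),interpolation=cv2.INTER_CUBIC))
```

```text
t 24.62 pos [609.9  93.8 159.2] psi 168.0 tilt [ 0.02 -0.  ] w 34.4 F [-0.8 -0.1 -2. ] j [ 0.15  0.31  0.03  1.29 -0.    0.36]
(610.7, 93.6, 80, 168) -> [0. 0. 0.] [-0.03  0.    3.17]
```

View pics/w21c.png

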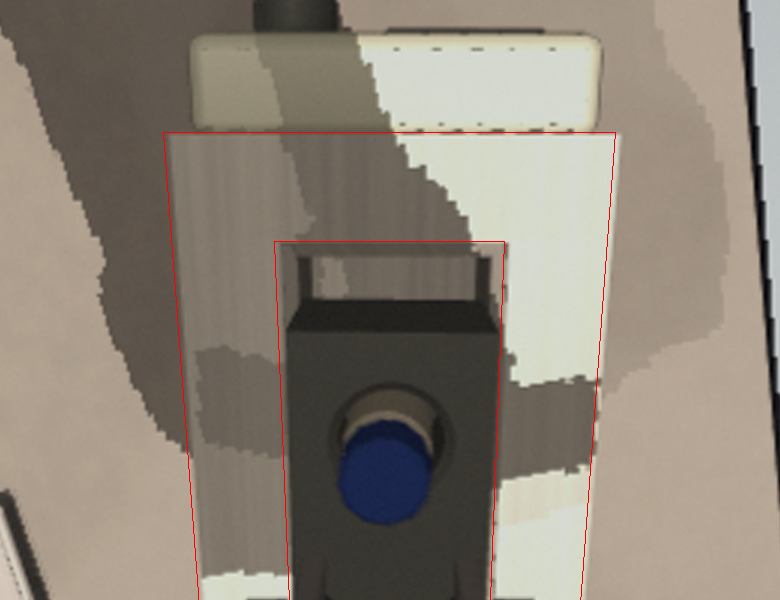

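View pics/s21c.png

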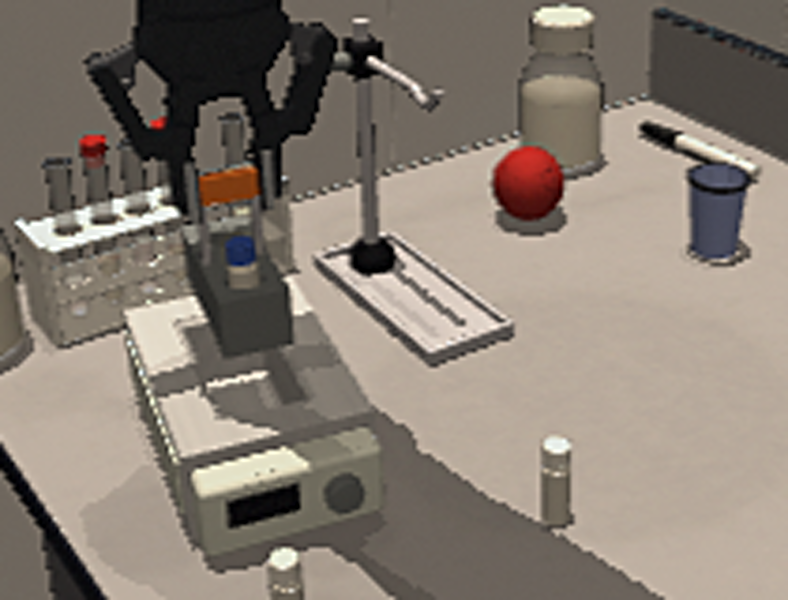

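Request:
play_rows(plan=[[[0,0,0,-0.03,0.03,0.4,0],[0,0,0,-0.03,0.03,0.9,0],[0,0,0,-0.03,0.03,1.2,0],[0,0,0,-0.03,0.03,1.4,0],[0,0,0,-0.03,0.03,1.6,0],[0,0,0,-0.03,0.03,1.8,0],[0,0,0,-0.03,0.03,1.8,0]]])

```text
t: 25.6
eef_pos: [611.0, 94.8, 113.4]
eef_rot: [-0.0, 0.104, 0.995, -0.0]
ft_force: [0.4, 0.1, -1.8]
grip_width: 34.7
```

Run:
```python
from h import *
go((611,94,79.6,168))
w=cap("wrist","w22.png")
go()
cv2.imwrite("pics/w22c.png",cv2.resize(w["pixels"][90:290,190:450,::-1],(780,600),interpolation=cv2.INTER_CUBIC))
```

```text
t 25.60 pos [611.   94.8 113.4] psi 168.0 tilt [-0.03 -0.  ] w 34.7 F [ 0.4  0.1 -1.8] j [ 0.15  0.32 -0.05  1.2   0.    0.36]
(611, 94, 79.6, 168) -> [-0. -0.  0.] [-0.01 -0.03  1.35]
t 25.65 pos [611.1  94.8 113.7] psi 168.0 tilt [-0.01 -0.  ] w 34.5 F [ 0.1 -0.1 -0.8] j [ 0.15  0.32 -0.05  1.2  -0.    0.36]
```

View pics/w22c.png

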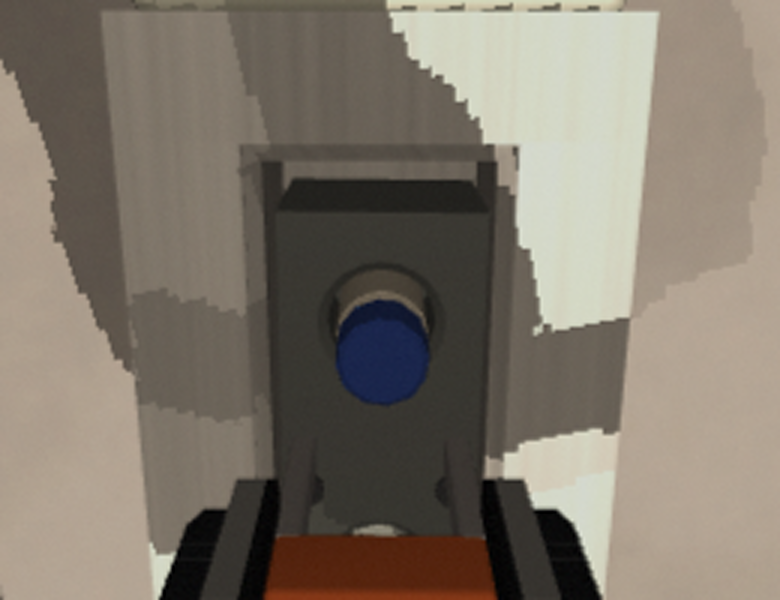

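Request:
play_rows(plan=[[[0,0,0,0,0,0.25,0],[0,0,0,0,0,0.5,0],[0,0,0,0,0,0.75,0],[0,0,0,0,0,1,0],[0,0,0,0,0,1.2,0],[0,0,0,0,0,1.26,0],[0,0,0,0,0,1.3,0],[0,0,0,0,0,1.3,0]]])

```text
t: 26.65
eef_pos: [611.2, 94.9, 81.4]
eef_rot: [0.0, 0.104, 0.995, 0.0]
ft_force: [-0.2, -0.5, -2.0]
grip_width: 34.6
```

Run:
```python
from h import *
go((611,94,79.6,168));capture("wrist");go()
```

```text
t 26.65 pos [611.2  94.9  81.4] psi 168.0 tilt [0.01 0.  ] w 34.6 F [-0.2 -0.5 -2. ] j [ 0.15  0.34 -0.1   1.13  0.    0.36]
(611, 94, 79.6, 168) -> [0. 0. 0.] [ 0.   -0.04  0.07]
t 26.70 pos [611.3  94.9  81.5] psi 168.0 tilt [0.02 0.  ] w 34.3 F [ 0.1 -0.4 -1.9] j [ 0.15  0.34 -0.1   1.13 -0.    0.36]
```

Request:
play_rows(plan=[[[0,0,0,0,0,0.04,0],[0,0,0,0,0,0.08,0],[0,0,0,0,0,0.11,0],[0,0,0,0,0,0.11,0]]])

```text
t: 27.2
eef_pos: [611.3, 94.8, 79.6]
eef_rot: [0.001, 0.104, 0.995, 0.0]
ft_force: [-2.5, -0.1, 4.9]
grip_width: 34.6
```

Run:
```python
from h import *
go((611,94,79.6,168));w=cap("wrist","w23.png");go()
q=cap("scene");cv2.imwrite("pics/s23c.png",cv2.resize(q["pixels"][150:310,180:390,::-1],(788,600),interpolation=cv2.INTER_CUBIC))
```

```text
t 27.20 pos [611.3  94.8  79.6] psi 168.0 tilt [0.06 0.01] w 34.6 F [-2.5 -0.1  4.9] j [ 0.15  0.34 -0.1   1.13 -0.    0.36]
(611, 94, 79.6, 168) -> [0.   0.01 0.  ] [ 0.   -0.03  0.  ]
t 27.25 pos [611.3  94.8  79.6] psi 168.0 tilt [0.06 0.  ] w 34.4 F [-2.  -0.9  5.9] j [ 0.15  0.34 -0.1   1.13 -0.    0.36]
```

View pics/s23c.png

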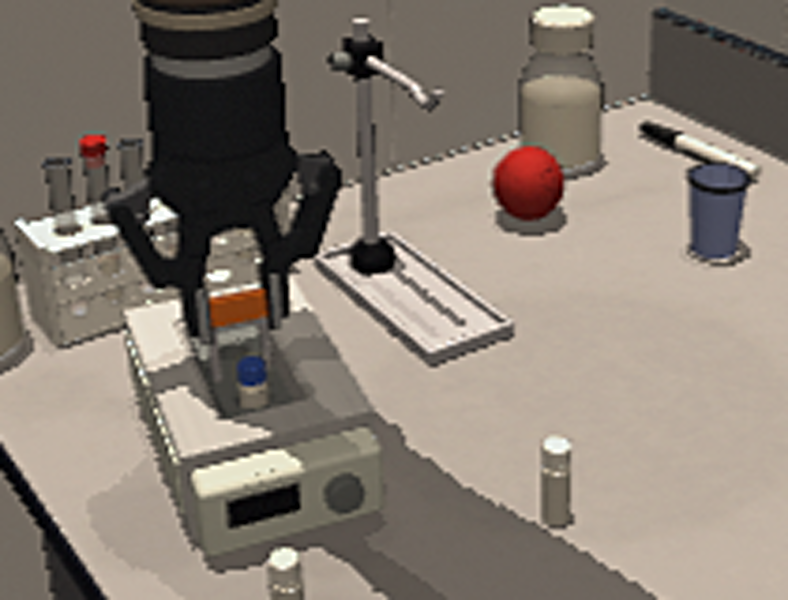

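View pics/w23.png

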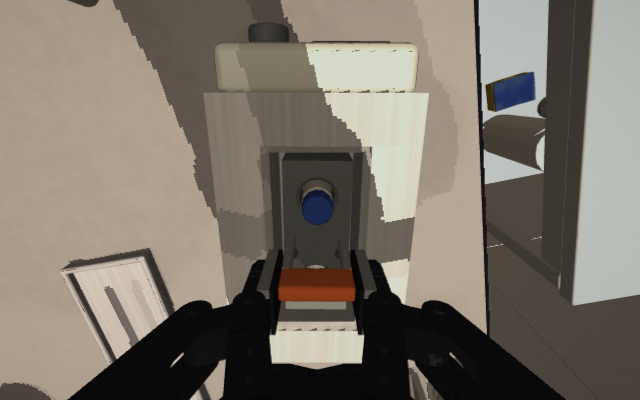

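Request:
play_rows(plan=[[[0,0,0,0,0,-0.03,0.4],[0,0,0,0,0,-0.03,0.5],[0,0,0,0,0,-0.03,0.65],[0,0,0,0,0,-0.03,0.65],[0,0,0,0,0,-1,0.65],[0,0,0,0,0,-2.5,0.65],[0,0,0,0,0,-4.5,0.65],[0,0,0,1,0,-5.5,0.65],[0,0,0,2,0,-5.5,0.65],[0,0,0,2,0,-5.5,0.65],[0,0,0,2,0,-5.5,0.65]]])

```text
t: 28.68
eef_pos: [562.6, 105.2, 215.8]
eef_rot: [0.0, 0.104, 0.995, -0.0]
ft_force: [0.6, 0.1, 0.3]
grip_width: 55.3
```

Run:
```python
from h import *
go();w=cap("wrist","w24.png");q=cap("scene","s24.png")
cv2.imwrite("pics/s24c.png",cv2.resize(q["pixels"][150:310,180:390,::-1],(788,600),interpolation=cv2.INTER_CUBIC))
cv2.imwrite("pics/w24c.png",cv2.resize(w["pixels"][50:310,150:480,::-1],(762,600),interpolation=cv2.INTER_CUBIC))
```

```text
t 28.68 pos [562.6 105.2 215.8] psi 168.1 tilt [ 0.01 -0.01] w 55.3 F [0.6 0.1 0.3] j [ 0.18  0.22  0.03  1.39 -0.    0.39]
```

View pics/s24c.png

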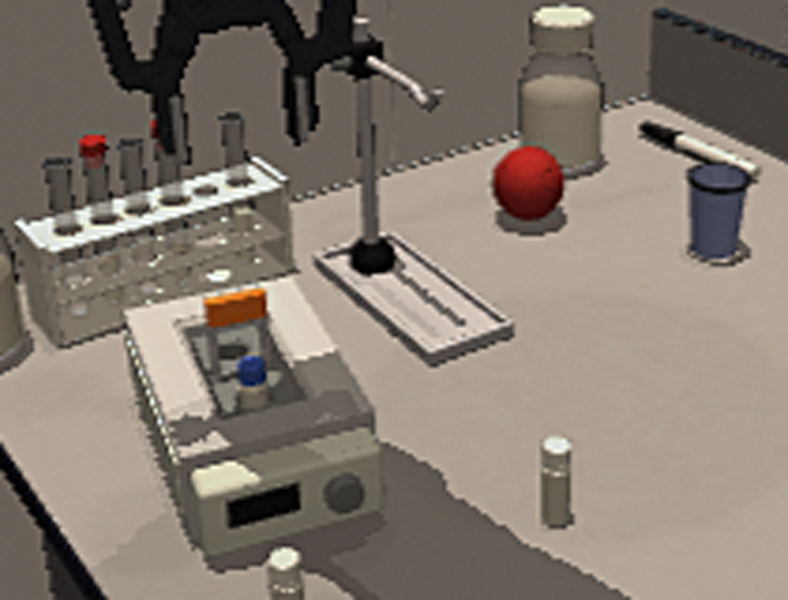

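View pics/w24c.png

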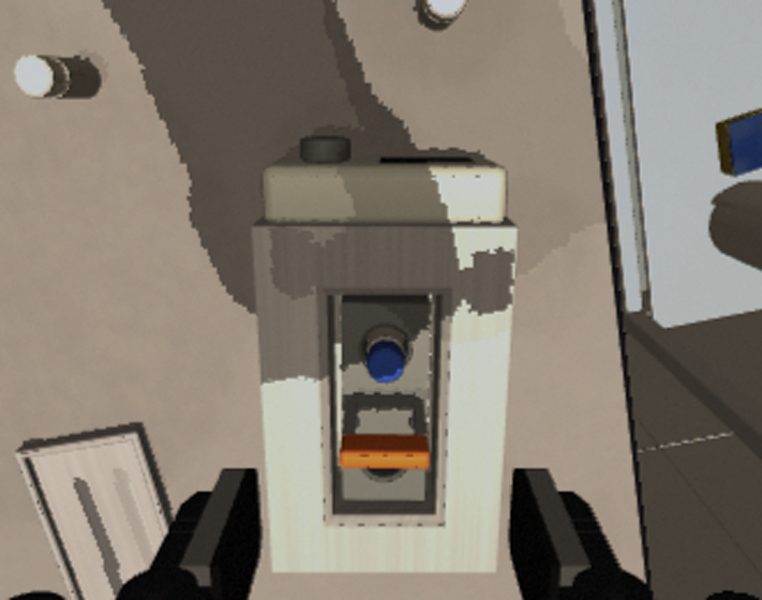

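Run:
```python
from h import *
w=capture("wrist");q=capture("scene")
k=762/330
print(tri([(w,150+385/k,50+452/k),(q,180+236/3.753,150+308/3.753)]),"plate; expect z~96")
print(tri([(w,150+386/k,50+366/k),(q,180+251/3.753,150+360/3.753)]),"cap top; expect z~75")
print(hand_in())
```

```text
(array([612.98807137,  93.55894818,  93.99523416]), [np.float64(1.337720608651698), np.float64(1.3377206086516507)]) plate; expect z~96
(array([582.98334842, 100.43375926,  75.74549911]), [np.float64(1.2742622367945147), np.float64(1.2742622367945051)]) cap top; expect z~75
the job is handed in; nothing more can be done
None
```

The carrier, with the blue-capped vial in its front pocket, is standing in the well of the dry-block, and the job is handed in. The robot's clock read about 29 s.

I lifted the carrier off the hook and stood it upright on the open worktop at about (545, -235). I let go of it there and put the blue-capped vial into the front pocket. I then re-gripped the loaded carrier, lowered it into the well and backed the arm clear.

Last checks:
- **Carrier seating:** contact came at TCP z = 79.6 mm, exactly the height predicted for the well floor. In the last picture it stands upright inside the well.
- **Heights from the pictures:** the grip plate centre measured z ≈ 94 mm against 96 expected, and the blue cap top z ≈ 75.7 mm against 75. Both fit full seating within the calibration error of about 2 mm.
- **Things to leave alone:** the white-capped vials and the cup show undisturbed in the final pictures. The dish is outside those views; it last looked undisturbed at about 23 s, and the arm did not go near it after that.
- **Disagreement:** the top camera and the wrist camera differed by about 1–2 mm. I went by the wrist camera and saw no contact force during either insertion until the carrier reached the well floor.

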